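# Unclamp finished blocks from a three-station vise and weigh them

## Robot

A 7-joint arm with a two-finger parallel gripper is mounted at the origin on a cart in front of the work surface, level with it; the furniture and walls round the work are solid. World frame = base frame: x ahead of the robot, y to its left, z up, the work surface at z = 0. Lengths are in m, angles in rad, forces in N, time in s.
With the tool pointing down it reaches from about 0.35 to 0.9 m from the base axis. Payload 8.1 kg.
Tool frame: the origin (TCP) lies midway between the tips of the shut fingers; the grasp point (between the pads) lies 19 mm behind it; z points along the fingers, y is the direction in which the jaws open and shut (so a half turn about z gives the same grasp; the last joint's range is limited). The gripper opens to 92 mm and grips with 3 to 60 N. Pads are 19 mm wide; open, the fingers measure 130 mm over their backs; the gripper's body (75 mm by 190 mm) begins 47 mm behind the grasp point.
Start: joints at [1.2, 0.434, 0.025, 1.573, -0.012, 1.134, -0.075], TCP at [0.165, -0.603, 0.227] pointing down, gripper open.
Joint ranges: [-2.62, 2.62], [-0.44, 2.09], [-1.27, 1.32], [0.08, 2.57], [-1.32, 4.46], [0.12, 2], [-2.74, 2.74]. Speed limits (rad/s): [2.22, 2.22, 3.01, 3.01, 3.14, 3.14, 3.14].

## Interface

Orientations are given as a rotation vector (axis times angle).
In Python, from cell import monitor, get_image, get_calibration, workorder, look_for, masks_of gives the robot as it stands.
- The arm moves only by the shell command python3 -m crank 'ROWS' [FORCE]. ROWS is JSON, a list of rows, each a list of 3 entries, a list of its own where there are three numbers: the shift along the tool's x, y, z in cm, then the turn about the tool's z in degrees, then the closure in counts, from 0 (fully open) to 255 (shut). A call has 1 to 5 rows; each row shifts and turns the commanded pose from where the row before left it, along the tool's axes as they then stand; what a row does not reach is not made up. A row lasts 1/10 s, in which the tool goes at most 50 mm and 8.59 degrees, less where a joint would pass 70% of its speed; a pose out of reach is approached as far as the arm can. A call with a gripper value outside its range is refused whole. The fingers move at their own pace and stop on an object; FORCE is the grip in N (left out, the last holds). Time passes only in rows, so rows that do not move let the fingers close. It gives the time, the measured TCP pose, the force and the opening at its end, in the units of the state.
- monitor.observe(): the state, without advancing time (a new reading comes with each control period).
- get_image(name): name is "scene" or "side" or "wrist"; returns (picture, depth): 400x640x3 uint8, red, green, blue; 400x640 float32, m along the optical axis (not along the pixel's ray), 0 where there is no reading.
- get_calibration(name): a dict with "fx", "fy", "cx", "cy" (pixels), "R" (3x3) and "t" (3): a world point X has camera coordinates R X + t. Camera axes: x right, y down, z forward; pixel columns grow to the right and rows downward; lengths in m; the calibration is good to about 2 mm. A picture is of the moment at which its call begins: read the wrist's pose just before it. get_calibration takes no time and is no camera call; for the wrist camera it gives the pose at the moment of the call.
- workorder.sign_off(): hands the job in, once; it reports no verdict.
Trained networks look in the newest picture that a camera, given by its name, has taken for a name from the list of things; names that differ only in an ending like _2 or _b are one class to them, and where a whole thing is asked for, a point or a joint stands for the part that bears it (a point fixed in the world has none). Each returns a list of dicts, best first, with "score" (0 to 1); they miss things now and then, are a little off and sometimes report something else, mostly with a low value. They report only what shows in the picture. A call takes as long as a camera call. They do not tell look-alikes from the thing itself.
- look_for(label, camera): "location" ([x, y, z] in m, in world coordinates, good to about 4 mm: the middle of the surface that is visible of it).
- masks_of(label, camera): "region" (400x640 bool, what is visible of it).
The state is a dict: "clock": time; "joints": joint angles; "dq": joint speeds; "joint_efforts": joint torques, N m; "position": TCP position; "ee_rot": TCP orientation; "force": force on the tool from outside, world axes, zero at the start; "ft_torque": the same for the moment, N m; "width": opening from 0.0 (shut) to 1.0 (fully open).
Only numpy, scipy, OpenCV 4.12 (cv2) and the standard library are available. Lean on these libraries where they do the work, as an engineer would, in place of code of your own. Each camera call takes 0.05 s, during which the arm holds its last target.

## Task

Two or three finished drilled blocks are still clamped in the blue three-station vise: slide each one's jaw back by its red knob, lift the block out, set it in the clear tray on the scale, and leave all the vise's jaws fully shut again. Once all the blocks are in the tray, raise the stiff flip-up display of the readout to 45 degrees and let go of it. The tray must end up flat on the scale's pan, and the timer, the green tape roll and the bottle with the blue cap must stay where they are.

Things in the scene. Friction and masses are not known exactly. Their poses are not given: they have to be found in the camera images.
- vise: blue three-station vise, fixed to the bench, 132 (x) x 210 (y) mm, bed top 20 mm above the bench; origin at the centre of its underside. x points from the sliding jaws to the common fixed jaw (steel bar along the far edge, 24 mm above the bed), z up. Stations 1, 2, 3 lie at y = +70, 0, -70 mm; a clamped block stands with its centre line at x = +25 mm. Only two or three of the stations hold a block
- jaw_1 (a joint): sliding steel jaw of station 1: 0 shut, grows as it slides toward the vise's -x, stop at 0.040 m. It is held by about 4 N of friction and stays where it is left. The jaw is 52 mm wide and 24 mm high above the bed; shut, its lip reaches 8 mm over the foot of the block, so the block cannot rise until the jaw is at least 10 mm open (open it 25 mm or more)
- jaw_2 (a joint): the same for station 2
- jaw_3 (a joint): the same for station 3
- jaw_1_knob (a point): grip point of the red knob of jaw 1: an upright round post 16 mm in diameter and 34 mm tall on top of the jaw; the point is on its axis, 11 mm below its top and 23 mm above the jaw. Shut, the post's axis is 22 mm from the block's front face. Axes as the vise's
- jaw_2_knob (a point): the same for jaw 2
- jaw_3_knob (a point): the same for jaw 3
- block_1_center (a point): centre of the finished block of station 1: plain aluminium, 40 (x) x 44 (y) x 66 (z) mm, six holes drilled in its top, about 0.25 kg; along the lower edge of its -x face runs a foot that sticks out 10 mm and is 8 mm high. The point is half-way up on the middle of the 40 x 44 body. z up; clamped, its axes are the vise's and its upper 42 mm stand clear of the jaws. None if this block is absent
- block_2_center (a point): centre of the finished block of station 2: plain aluminium, 40 (x) x 44 (y) x 66 (z) mm, six holes drilled in its top, about 0.25 kg; along the lower edge of its -x face runs a foot that sticks out 10 mm and is 8 mm high. The point is half-way up on the middle of the 40 x 44 body. z up; clamped, its axes are the vise's and its upper 42 mm stand clear of the jaws. None if this block is absent
- block_3_center (a point): centre of the finished block of station 3: plain aluminium, 40 (x) x 44 (y) x 66 (z) mm, six holes drilled in its top, about 0.25 kg; along the lower edge of its -x face runs a foot that sticks out 10 mm and is 8 mm high. The point is half-way up on the middle of the 40 x 44 body. z up; clamped, its axes are the vise's and its upper 42 mm stand clear of the jaws. None if this block is absent
- gel_tray: clear acrylic tray, loose, 180 (x) x 90 (y) x 20 (z) mm, walls and floor 4 mm thick (inside 172 x 82 mm), open above, 0.12 kg; origin at the centre of its underside. It stands on the scale with its long side along the scale's y
- scale: grey bench scale, fixed, with a flat steel pan 130 (x) x 220 (y) mm whose top is 36 mm above the bench; origin at the centre of the underside
- display (a joint): tilt of the flip-up display: 0 lying flat on the white readout, grows as its far edge is raised (0.785 = 45 degrees), stop at 1.3 rad. The hinge is stiff (about 0.4 N m) and stays where it is left; it may start already a little raised
- display_hinge (a point): middle of the display's hinge line, at the edge of the display nearest the robot, 32 mm above the bench. The axes turn with the display: y along the hinge line, x from the hinge to the far edge (98 mm), z out of the screen's face; raising turns it about -y
- display_bar (a point): middle of the black round bar handle near the display's far edge: 9 mm in diameter, 75 mm clear between its two posts, parallel to the hinge line, 34 mm above the screen's face; 88 mm (x) and 40 mm (z) from the hinge in the display's axes
- gel_imager: big fixed instrument behind the scale, an obstacle only: 350 mm wide (y), its blue front is 109 mm high and 200 mm in front of the origin, and a white tower 455 mm tall rises behind it, from 155 mm in front of the origin backward and from 20 mm right to 150 mm left of it; origin at the centre of its underside. Carry things round it on the robot's side
- timer: white timer 62 x 62 x 18 mm lying on the bench, to be left alone; origin at the centre of its underside
- tape_roll: green tape roll 71 mm across and 19 mm high lying on the bench, to be left alone; origin at the centre of its underside
- bottle_buffer: bottle with a blue cap, 64 mm across and 159 mm tall, behind the vise, to be left alone; origin at the centre of its underside
Not all that is in view belongs to the job. Leave any orange look-alike of the part that bears block_1_center alone.

How it is judged:
By the outcome, as a careful person would: the job done as asked, in the order asked, and still so for the second after the job is handed in, with the robot touching nothing.
Of block_1, block_2, block_3 only 2 to 3 are there at a start; the rules pass over those that are not, and their reading is None.
At some moment in a run one of gel_tray may be knocked a few centimetres aside while the robot is not near it.
Once in a run the grip may slacken for a moment while it holds something.
It also fails if it takes over 210 s, if anything falls off the work surface, if the arm or the gripper's body presses on something with over 40 N, if the wrist force passes 120 N, or if a joint passes its speed limit or range.

## Working session

There is one attempt and no reset: what is moved stays moved. The work goes in short steps, Python scripts to look and compute and a shell command to move; the robot and the scene stay as the last step left them, time stands still between calls to the robot, and variables do not carry over. Pictures are saved under pics/ and viewed, and the job is handed in when it is done.

```bash
ls -la; mkdir -p pics
python3 - <<'E'
from cell import monitor,get_image,get_calibration
import cv2,json
s=monitor.observe(); print(s)
for n in("scene","side","wrist"):
    p,d=get_image(n); cv2.imwrite(f"pics/{n}0.png",p[:,:,::-1]); c=get_calibration(n); print(n,c)
E
```

```text
total 12
drwxr-xr-x  3 agent agent 4096 Dec  7 07:09 .
drwxr-xr-x 23 root  root  4096 Dec  7 07:09 ..
drwxr-xr-x  2 agent agent 4096 Dec  7 07:09 pics
{'clock': 0.0, 'joints': array([ 1.20040882,  0.43521154,  0.02495493,  1.57410821, -0.01161638,
        1.13397835, -0.07509491]), 'dq': array([-0.0003521 ,  0.00088878,  0.00120725, -0.00046397,  0.00165756,
       -0.0013611 , -0.00092307]), 'joint_efforts': array([-1.52838138e-04, -6.67858243e+01,  9.84452069e-01, -3.14456141e+01,
       -6.06998219e-02,  4.28040465e-02,  1.64003327e-04]), 'position': array([ 0.16519851, -0.60224118,  0.22594756]), 'ee_rot': array([-3.11197337e+00, -4.19093992e-01,  5.11690176e-04]), 'force': array([ 0.05364237,  0.32348023, -0.10976606]), 'ft_torque': array([-0.02376338, -0.0335845 , -0.00878223]), 'width': 1.0026579624009881}
scene {'fx': 420.827769864884, 'fy': 420.827769864884, 'cx': 320.49125935984813, 'cy': 200.9021448659175, 'R': array([[-0.47392951, -0.88056219, -0.00102327],
       [-0.56869456,  0.30696528, -0.76312438],
       [ 0.67229258, -0.36108524, -0.64625083]]), 't': array([0.1765383 , 0.42253476, 0.97862038])}
side {'fx': 411.74537676052387, 'fy': 411.74537676052387, 'cx': 323.14183338731544, 'cy': 203.12369868100723, 'R': array([[ 0.99058619, -0.13643519,  0.01115526],
       [-0.06811372, -0.56194119, -0.82436801],
       [ 0.1187414 ,  0.81584774, -0.56594429]]), 't': array([-0.56455203,  0.04466402,  1.53713466])}
wrist {'fx': 330.4686811469442, 'fy': 330.4686811469442, 'cx': 323.1853392252762, 'cy': 198.1156200936511, 'R': array([[ 0.26429541, -0.96444097, -0.00124729],
       [-0.92008766, -0.25252809,  0.29944659],
       [-0.28911354, -0.07799474, -0.95411225]]), 't': array([-0.62410962, -0.03782559,  0.3922339 ])}
```

View pics/scene0.png

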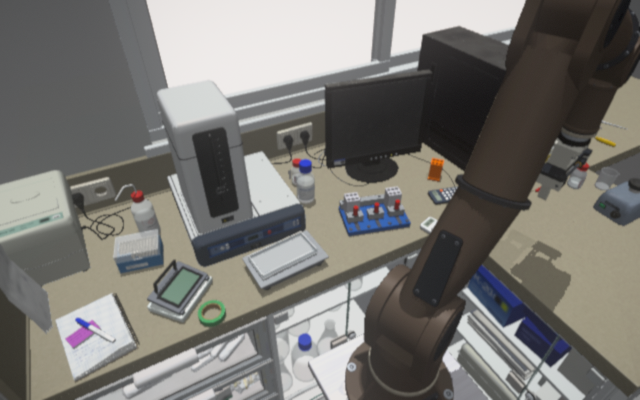

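View pics/side0.png

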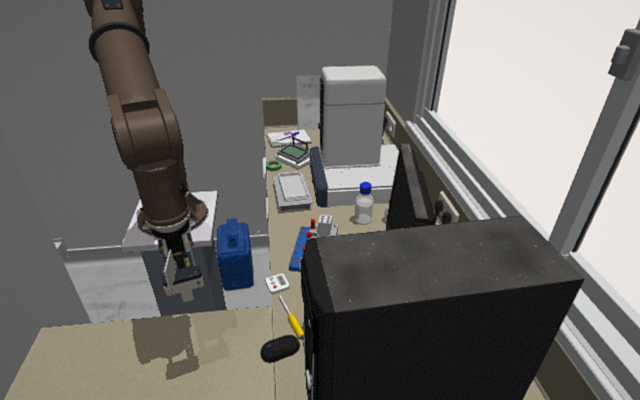

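View pics/wrist0.png

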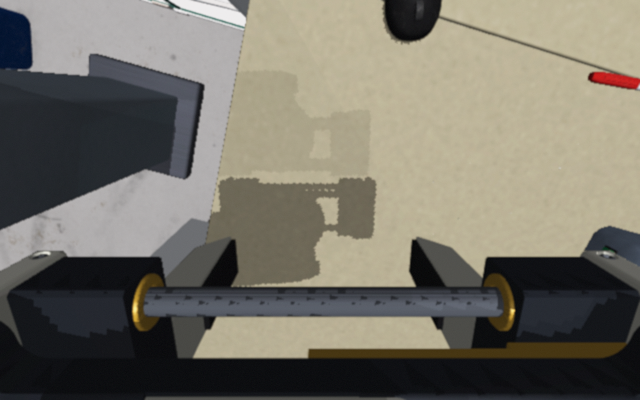

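```bash
cat > h.py <<'E'
import numpy as np,cv2
from scipy.spatial.transform import Rotation as Rn
from cell import monitor,get_image,get_calibration,workorder,look_for,masks_of
def cloud(d,c):
    v,u=np.mgrid[0:d.shape[0],0:d.shape[1]]
    P=np.stack([(u-c['cx'])/c['fx']*d,(v-c['cy'])/c['fy']*d,d],-1)
    X=(P-c['t'])@c['R']; X[d<=0]=np.nan; return X
def shot(n,name=None,crop=None,k=1):
    c=get_calibration(n); p,d=get_image(n)
    if name:
        q=p[:,:,::-1]
        if crop: q=q[crop[1]:crop[3],crop[0]:crop[2]]
        q=cv2.resize(q,None,fx=k,fy=k,interpolation=cv2.INTER_CUBIC); cv2.imwrite(f'pics/{name}.png',q)
    return p,d,c,cloud(d,c)
def proj(X,c):
    q=c['R']@np.asarray(X)+c['t']; return q[:2]/q[2]*[c['fx'],c['fy']]+[c['cx'],c['cy']]
E
python3 - <<'E'
from h import *
p,d,c,X=shot('scene','s1',(320,140,480,260),5)
for l in ['vise','jaw_1_knob','block_1_center','gel_tray','scale','display_bar','display_hinge','gel_imager','timer','tape_roll','bottle_buffer']:
    print(l,[(round(r['score'],2),np.round(r['location'],3)) for r in look_for(l,'scene')])
m=masks_of('vise','scene')[0]['region']
P=X[m]; print(m.sum(),np.nanpercentile(P,[1,50,99],axis=0))
E
```

```text
vise [(0.62, array([ 0.479, -0.256,  0.024]))]
jaw_1_knob [(0.45, array([ 0.5  , -0.191,  0.044]))]
block_1_center [(0.69, array([0.457, 0.086, 0.042])), (0.58, array([ 0.536, -0.192,  0.079])), (0.56, array([ 0.573, -0.586,  0.045]))]
gel_tray [(0.67, array([0.457, 0.086, 0.042]))]
scale [(0.57, array([0.409, 0.081, 0.036])), (0.42, array([ 0.477, -0.257,  0.02 ]))]
display_bar [(0.9, array([0.478, 0.382, 0.05 ])), (0.54, array([ 0.536, -0.193,  0.081]))]
display_hinge [(0.83, array([0.484, 0.386, 0.05 ]))]
gel_imager []
timer [(0.57, array([ 0.379, -0.39 ,  0.021]))]
tape_roll [(0.61, array([0.375, 0.326, 0.021]))]
bottle_buffer [(0.76, array([ 0.676, -0.104,  0.087]))]
1919 [[ 0.41115554 -0.35348288  0.00444482]
 [ 0.47467366 -0.25838582  0.02341674]
 [ 0.57417984 -0.15526892  0.07954115]]
```

View pics/s1.png

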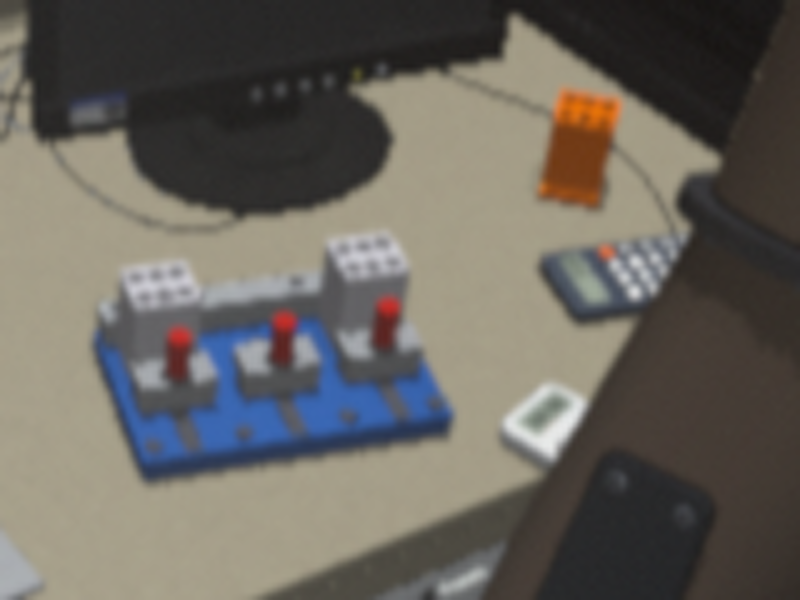

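```bash
python3 - <<'E'
from h import *
p,d,c,X=shot('scene')
h=cv2.cvtColor(p,cv2.COLOR_RGB2HSV)
roi=np.zeros(d.shape,bool); roi[180:245,335:415]=1
red=roi&((h[...,0]<8)|(h[...,0]>172))&(h[...,1]>130)
n,lab,st,ce=cv2.connectedComponentsWithStats(red.astype(np.uint8))
for i in range(1,n):
    P=X[lab==i]; print('red',st[i],np.round(np.nanmedian(P,0),4),np.round(np.nanmax(P,0),4))
blue=roi&(h[...,0]>100)&(h[...,0]<130)&(h[...,1]>110)&(abs(X[...,2]-.02)<.006)
P=X[blue]; print('blue',cv2.minAreaRect((P[:,:2]*1000).astype(np.float32)))
top=roi&(X[...,2]>.078)&~red&(X[...,0]<.6)
n,lab,st,ce=cv2.connectedComponentsWithStats(top.astype(np.uint8))
for i in range(1,n):
    if st[i,4]>20:
        P=X[lab==i]; P=P[P[:,2]>np.percentile(P[:,2],30)]; print('top',st[i],cv2.minAreaRect((P[:,:2]*1000).astype(np.float32)),np.median(P[:,2]))
# tray / scale: points
roi=np.zeros(d.shape,bool); roi[225:295,235:335]=1
for lo,hi in((.03,.045),(.045,.062)):
    k=roi&(X[...,2]>lo)&(X[...,2]<hi)&(X[...,0]<.53); P=X[k]; print(lo,k.sum(),cv2.minAreaRect((P[:,:2]*1000).astype(np.float32)),np.percentile(P,[1,99],axis=0))
E
python3 - <<'E'
from h import *
p,d,c,X=shot('scene','s2',(130,220,340,340),3.8)
E
```

```text
red [395 200   5   9  27] [ 0.4577 -0.3262  0.0733] [ 0.465  -0.3212  0.0817]
red [375 202   4  10  31] [ 0.4775 -0.2591  0.0728] [ 0.4885 -0.254   0.0845]
red [354 206   4   9  29] [ 0.4968 -0.1922  0.0734] [ 0.5069 -0.1869  0.0822]
blue ((486.1828308105469, -261.358642578125), (207.84674072265625, 118.61275482177734), 73.63616180419922)
top [385 186  17  12 141] ((502.8182373046875, -340.41162109375), (45.880859375, 46.92636489868164), 75.04705810546875) 0.08699097157156005
top [344 192  16  11 142] ((540.492431640625, -205.61375427246094), (45.52661895751953, 47.39663314819336), 71.2033920288086) 0.08677534667103431
0.03 2044 ((448.3249206542969, 76.0814208984375), (131.95716857910156, 221.13409423828125), 3.1351850032806396) [[ 0.38197325 -0.03216126  0.03271861]
 [ 0.50502082  0.18483822  0.04465745]]
0.045 559 ((453.2384948730469, 81.4748764038086), (94.44024658203125, 181.64569091796875), 5.746701240539551) [[ 0.40060015 -0.00945331  0.04513906]
 [ 0.50492821  0.17390271  0.06026068]]
```

View pics/s2.png

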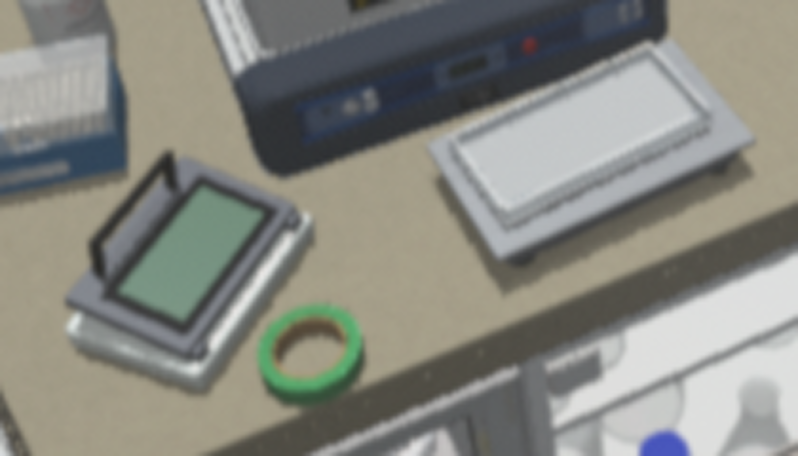

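```bash
cat >> h.py <<'E'
def tool():
    s=monitor.observe(); return np.array(s['position']),Rn.from_rotvec(s['ee_rot']).as_matrix(),s
def go(x,y,z,yaw=None):
    """print tool-axis shift cm to world point; yaw = desired world angle (deg) of tool x"""
    p,R,s=tool(); d=R.T@(np.array([x,y,z])-p)*100
    a=np.degrees(np.arctan2(R[1,0],R[0,0])); 
    print('clock %.1f pos %s yawx %.2f tiltz %s w %.3f F %s'%(s['clock'],np.round(p,4),a,np.round(R[:2,2],3),s['width'],np.round(s['force'],1)))
    t=0 if yaw is None else -((yaw-a+180)%360-180)
    print('shift cm (cur tool axes)',np.round(d,2),'turn',round(t,2))
    if yaw is not None:
        Rt=R@Rn.from_rotvec([0,0,np.radians(t)]).as_matrix(); print('shift if turned first',np.round(Rt.T@(np.array([x,y,z])-p)*100,2))
E
python3 - <<'E'
from h import *
p,d,c,X=shot('scene')
for z0 in(.12,.2):
  for x0 in np.arange(.2,.9,.1):
    print(z0,round(x0,1),''.join('#' if ((X[...,2]>z0)&(abs(X[...,0]-x0)<.05)&(abs(X[...,1]-y)<.02)).sum()>5 else '.' for y in np.arange(-.7,.6,.04)))
c=get_calibration('wrist'); print('cam',-c['R'].T@c['t'])
go(.40,-.32,.26,-16.3)
E
```

```text
0.12 0.2 ##.###...........................
0.12 0.3 .................................
0.12 0.4 .................................
0.12 0.5 #................................
0.12 0.6 #...................######.......
0.12 0.7 #.###########.##....#####.......#
0.12 0.8 #.......#####.......#####..###..#
0.2 0.2 ##.###...........................
0.2 0.3 .................................
0.2 0.4 .................................
0.2 0.5 #................................
0.2 0.6 #...................#####........
0.2 0.7 #.###########.......#####.......#
0.2 0.8 #.......#####.......#####...#...#
cam [ 0.24360516 -0.58106606  0.38540756]
clock 0.9 pos [ 0.1654 -0.6027  0.2268] yawx 15.34 tiltz [ 0. -0.] w 0.999 F [ 0.3  0.2 -0.2]
shift cm (cur tool axes) [ 30.11 -21.06  -3.32] turn 31.64
shift if turned first [ 14.58 -33.72  -3.32]
```

```bash
python3 -m crank '[[[0,0,-1],7.91,0],[[0,0,-1],7.91,0],[[0,0,-1],7.91,0],[[0,0,0],7.91,0],[[1.5,-3.4,0],0,0]]' 30
python3 -m crank '[[[1.5,-3.4,0],0,0],[[1.5,-3.4,0],0,0],[[1.5,-3.4,0],0,0],[[1.5,-3.4,0],0,0],[[1.5,-3.4,0],0,0]]'
python3 -m crank '[[[1.5,-3.4,0],0,0],[[1.5,-3.4,0],0,0],[[1.5,-3.4,0],0,0],[[1.1,-3.1,0],0,0],[[0,0,0],0,0]]'
python3 - <<'E'
from h import *
go(.40,-.32,.26,-16.3)
p,d,c,X=shot('wrist','w1')
E
```

```text
clock: 1.45
position: [0.1853, -0.5772, 0.2569]
ee_rot: [3.104, -0.463, -0.003]
force: [1.3, -0.8, -0.6]
width: 1.005
clock: 1.95
position: [0.3098, -0.431, 0.2569]
ee_rot: [3.11, -0.445, 0.001]
force: [0.5, -0.6, -0.4]
width: 1.004
clock: 2.45
position: [0.4034, -0.3158, 0.2569]
ee_rot: [-3.11, 0.434, -0.002]
force: [-0.1, 0.8, -0.2]
width: 1.004
clock 2.5 pos [ 0.4034 -0.3158  0.2569] yawx -15.88 tiltz [0.002 0.002] w 1.004 F [-0.1  0.8 -0.2]
shift cm (cur tool axes) [-0.21  0.5  -0.31] turn 0.42
shift if turned first [-0.21  0.5  -0.31]
```

View pics/w1.png

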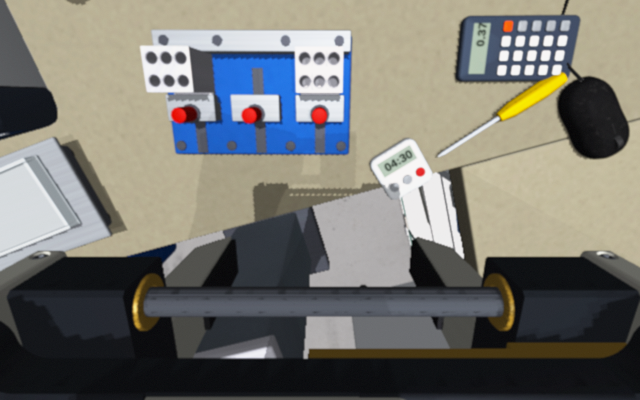

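```bash
cat > vis.py <<'E'
from h import *
def vise(p,X,cam='wrist'):
    h=cv2.cvtColor(p,cv2.COLOR_RGB2HSV); Z=X[...,2]
    box=(X[...,0]>.35)&(X[...,0]<.64)&(X[...,1]>-.42)&(X[...,1]<-.1)
    red=((h[...,0]<8)|(h[...,0]>172))&(h[...,1]>130)&box&(Z>.05)
    out={}
    n,lab,st,ce=cv2.connectedComponentsWithStats(red.astype(np.uint8))
    for i in range(1,n):
        if st[i,4]<40: continue
        P=X[lab==i]; T=P[P[:,2]>.0735]; (cc,r)=cv2.minEnclosingCircle((T[:,:2]*1000).astype(np.float32)); print('knob',st[i,:5],np.round(cc,1),round(r,1),'ztop',np.round(np.median(T[:,2]),4), np.round(np.median(T,0)*1000,1))
    blue=box&(h[...,0]>100)&(h[...,0]<130)&(h[...,1]>110)&(abs(Z-.02)<.006)
    P=X[blue]; print('bed',cv2.minAreaRect((P[:,:2]*1000).astype(np.float32)),np.median(P[:,2]))
    top=box&(Z>.081)&~red
    n,lab,st,ce=cv2.connectedComponentsWithStats(top.astype(np.uint8))
    for i in range(1,n):
        if st[i,4]>100:
            P=X[lab==i]; print('top',cv2.minAreaRect((P[:,:2]*1000).astype(np.float32)),np.median(P[:,2]))
    jt=box&(abs(Z-.044)<.004)&(h[...,1]<60)
    n,lab,st,ce=cv2.connectedComponentsWithStats(jt.astype(np.uint8))
    for i in range(1,n):
        if st[i,4]>150:
            P=X[lab==i]; print('steel44',cv2.minAreaRect((P[:,:2]*1000).astype(np.float32)))
E
python3 - <<'E'
from vis import *
p,d,c,X=shot('wrist'); vise(p,X)
E
```

```text
knob [168 106  25  16 333] [ 502.2 -193.8] 7.6 ztop 0.0785 [ 502.3 -195.2   78.5]
knob [238 106  20  16 256] [ 483.  -261.2] 7.7 ztop 0.0787 [ 483.  -261.6   78.7]
knob [308 106  16  17 211] [ 463.5 -327.8] 7.8 ztop 0.0785 [ 463.7 -328.    78.5]
bed ((490.85400390625, -263.04632568359375), (208.54229736328125, 113.7734603881836), 74.2147216796875) 0.020824850653538833
top ((543.0965576171875, -203.58287048339844), (45.464969635009766, 40.087337493896484), 73.85648345947266) 0.08660646058389228
top ((504.1326599121094, -339.2807922363281), (43.68315505981445, 40.1522216796875), 73.95030212402344) 0.08666735254488483
top ((413.70623779296875, -321.6689758300781), (174.55958557128906, 49.367576599121094), 73.91034698486328) 0.3468568819429224
steel44 ((533.3814697265625, -275.21527099609375), (203.70823669433594, 60.138267517089844), 73.9462661743164)
steel44 ((507.4112854003906, -194.96847534179688), (52.28596878051758, 28.078636169433594), 73.95488739013672)
steel44 ((488.4287109375, -262.4974670410156), (51.4801025390625, 27.23154640197754), 73.95435333251953)
steel44 ((469.1148986816406, -329.5489501953125), (51.21741485595703, 27.29901123046875), 73.9318618774414)
```

Run:
```python
from h import *
go(.5022,-.194,.12,-16.07)
```

```text
clock 2.5 pos [ 0.4004 -0.3198  0.2568] yawx -16.19 tiltz [ 0. -0.] w 1.002 F [-0.8 -1.1  1. ]
shift cm (cur tool axes) [  6.26 -14.92  13.68] turn -0.12
shift if turned first [  6.3  -14.91  13.68]
```

```bash
python3 -m crank '[[[1.26,-2.98,2],0,116],[[1.26,-2.98,2],0,116],[[1.26,-2.98,3],0,116],[[1.26,-2.98,3.4],0,116],[[1.26,-2.98,3.3],0,116]]'
python3 -m crank '[[[0,0,0],0,116],[[0,0,0],0,116]]'
python3 - <<'E'
from h import *
go(.5022,-.194,.05,-16.07)
p,d,c,X=shot('wrist','w2')
E
```

```text
clock: 3.05
position: [0.5026, -0.1959, 0.1188]
ee_rot: [3.108, -0.45, 0.001]
force: [-0.8, -0.8, 0.5]
width: 0.617
clock: 3.25
position: [0.5016, -0.1958, 0.119]
ee_rot: [3.109, -0.446, -0.003]
force: [-0.9, -1.1, 0.5]
width: 0.544
clock 3.2 pos [ 0.5016 -0.1958  0.119 ] yawx -16.31 tiltz [-0.002 -0.   ] w 0.544 F [-0.9 -1.1  0.5]
shift cm (cur tool axes) [ 0.02 -0.19  6.9 ] turn -0.24
shift if turned first [ 0.02 -0.19  6.9 ]
```

View pics/w2.png

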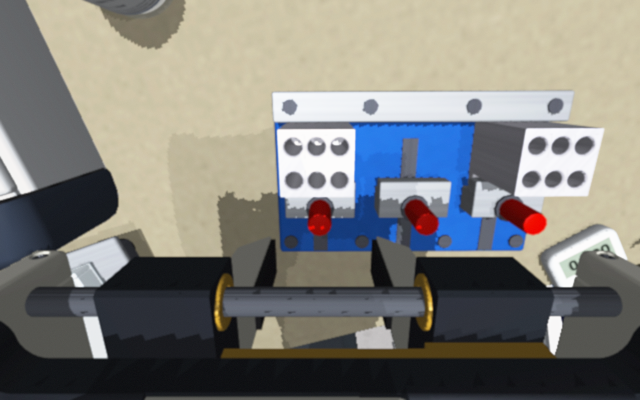

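```bash
python3 -m crank '[[[0,-0.15,3],0,116],[[0,0,2.4],0,116],[[0,0,1.4],0,116],[[0,0,0],0,255],[[0,0,0],0,255]]' 30
python3 -m crank '[[[0,0,0],0,255],[[0,0,0],0,255],[[0,0,0],0,255]]'
```

```text
clock: 3.8
position: [0.5029, -0.1952, 0.0529]
ee_rot: [3.108, -0.449, 0.002]
force: [0.4, 0.3, 0.3]
width: 0.42
clock: 4.1
position: [0.5034, -0.1934, 0.0526]
ee_rot: [-3.11, 0.445, -0.002]
force: [-0.9, 0.8, 5.3]
width: 0.168
```

```bash
python3 -m crank '[[[-0.8,0,0],0,255],[[-0.8,0,0],0,255],[[-0.8,0,0],0,255],[[-0.8,0,0],0,255],[[0,0,0],0,255]]'
python3 - <<'E'
from h import *
go(.5022,-.194,.05,-16.07)
p,d,c,X=shot('wrist','w3')
E
```

```text
clock: 4.6
position: [0.4724, -0.1844, 0.0526]
ee_rot: [3.11, -0.445, 0.003]
force: [0.4, 1.7, 7.8]
width: 0.169
clock 4.6 pos [ 0.4724 -0.1844  0.0526] yawx -16.29 tiltz [ 0.002 -0.   ] w 0.169 F [0.4 1.7 7.8]
shift cm (cur tool axes) [3.12 0.08 0.26] turn -0.22
shift if turned first [3.12 0.1  0.26]
```

View pics/w3.png

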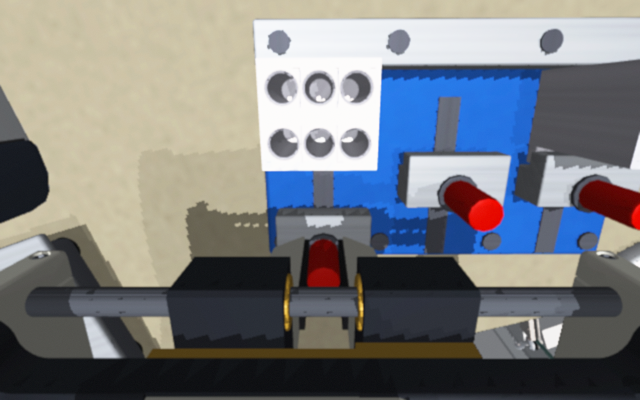

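```bash
python3 -m crank '[[[0,0,0],0,100],[[0,0,0],0,100],[[0,0,0],0,80],[[0,0,-3.5],0,61],[[0,0,-3.5],0,61]]'
python3 - <<'E'
from h import *
go(.5431,-.2036,.12,-16.07)
E
```

```text
clock: 5.15
position: [0.4709, -0.1842, 0.1216]
ee_rot: [-3.109, 0.445, 0.005]
force: [1.4, 0.3, 1.3]
width: 0.552
clock 5.2 pos [ 0.4709 -0.1842  0.1216] yawx -16.30 tiltz [-0.003  0.001] w 0.552 F [1.4 0.3 1.3]
shift cm (cur tool axes) [ 7.47 -0.16  0.13] turn -0.23
shift if turned first [ 7.47 -0.13  0.13]
```

```bash
python3 -m crank '[[[2.5,-0.05,0],-0.2,61],[[2.5,-0.05,0],0,61],[[2.47,-0.05,0],0,61],[[0,0,0],0,61],[[0,0,0],0,61]]'
python3 - <<'E'
from h import *
go(.5431,-.2036,.051,-16.07)
p,d,c,X=shot('wrist','w4'); vise(p,X) if 0 else 0
E
```

```text
clock: 5.65
position: [0.5437, -0.2038, 0.1211]
ee_rot: [-3.111, 0.44, 0.002]
force: [0.1, 0.0, -0.3]
width: 0.761
clock 5.7 pos [ 0.5437 -0.2038  0.1211] yawx -16.10 tiltz [-0.001  0.   ] w 0.761 F [ 0.1  0.  -0.3]
shift cm (cur tool axes) [-0.05  0.    7.01] turn -0.03
shift if turned first [-0.05  0.    7.01]
```

View pics/w4.png

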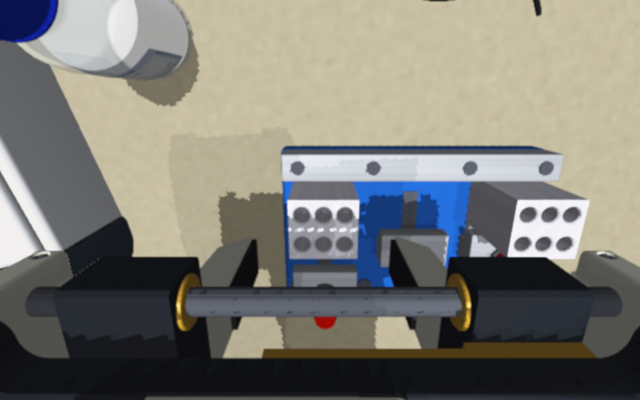

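```bash
python3 -m crank '[[[0,0,3],0,61],[[0,0,2.5],0,61],[[0,0,1.5],0,61],[[0,0,0],0,255],[[0,0,0],0,255]]' 45
python3 -m crank '[[[0,0,0],0,255],[[0,0,0],0,255],[[0,0,0],0,255],[[0,0,0],0,255]]'
```

```text
clock: 6.2
position: [0.5436, -0.2038, 0.052]
ee_rot: [-3.111, 0.44, 0.001]
force: [1.6, -0.1, 0.2]
width: 0.636
clock: 6.6
position: [0.5448, -0.2041, 0.0529]
ee_rot: [3.11, -0.44, 0.003]
force: [-1.2, 1.1, 6.7]
width: 0.478
```

```bash
python3 -m crank '[[[0,0,-1.5],0,255],[[0,0,-2],0,255],[[0,0,-2.5],0,255],[[0,0,-2.5],0,255],[[0,0,-1],0,255]]'
cat > tray.py <<'E'
from h import *
def tray(X,p):
    roi=(X[...,0]>.3)&(X[...,0]<.6)&(X[...,1]>-.13)&(X[...,1]<.27)
    # tray rim
    for lo,hi in((.030,.0385),(.047,.062)):
        k=roi&(X[...,2]>lo)&(X[...,2]<hi)
        n,lab,st,ce=cv2.connectedComponentsWithStats(cv2.dilate(k.astype(np.uint8),np.ones((3,3))))
        if n<2: continue
        i=1+np.argmax(st[1:,4]); P=X[(lab==i)&k]; print(lo,(lab==i).sum(),cv2.minAreaRect((P[:,:2]*1000).astype(np.float32)),np.median(P[:,2]))
E
python3 - <<'E'
from tray import *
go(.45,-.17,.135,-16)
p,d,c,X=shot('scene','s3',(130,140,460,340),2.4); tray(X,p)
E
```

```text
clock: 7.1
position: [0.5452, -0.2042, 0.1491]
ee_rot: [3.11, -0.44, 0.005]
force: [-0.1, -0.7, -1.7]
width: 0.475
clock 7.1 pos [ 0.5452 -0.2042  0.1491] yawx -16.11 tiltz [ 0.003 -0.001] w 0.475 F [-0.1 -0.7 -1.7]
shift cm (cur tool axes) [-10.1   -0.64   1.38] turn -0.11
shift if turned first [-10.1   -0.66   1.38]
0.03 1822 ((459.40887451171875, 116.09880828857422), (308.6319274902344, 165.51914978027344), 88.71914672851562) 0.036157466923403284
0.047 915 ((453.3708801269531, 81.11579132080078), (96.01132202148438, 182.6497039794922), 5.771825790405273) 0.054720886130467515
```

View pics/s3.png

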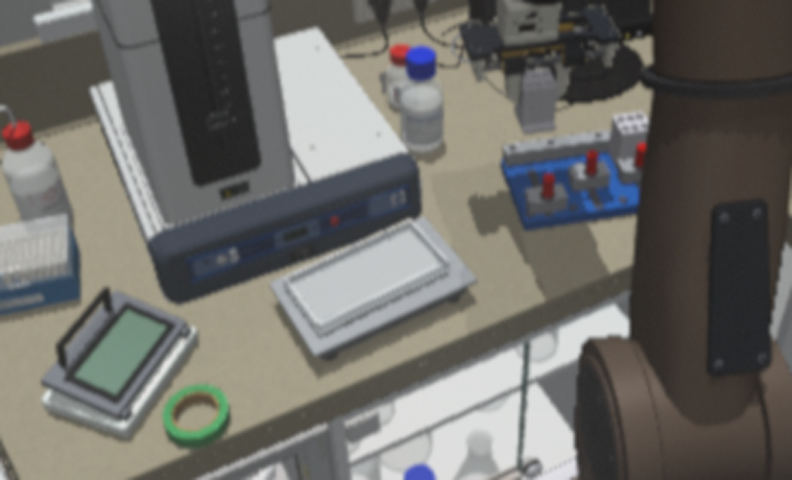

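```bash
python3 -m crank '[[[-3.5,0,-1],0,255],[[-4,0,-1],0,255],[[-4,0,-1],0,255],[[-1.5,-3,-1],-5,255],[[0,-3,-1],-5.9,255]]'
python3 - <<'E'
from h import *
go(.40,.06,.22,5.8)
E
```

```text
clock: 7.65
position: [0.4303, -0.1092, 0.196]
ee_rot: [3.138, -0.141, -0.004]
force: [2.0, -0.4, -3.6]
width: 0.481
clock 7.7 pos [ 0.4303 -0.1092  0.196 ] yawx -5.15 tiltz [-0.003 -0.   ] w 0.481 F [ 2.  -0.4 -3.6]
shift cm (cur tool axes) [ -4.55 -16.58  -2.39] turn -10.95
shift if turned first [ -1.31 -17.14  -2.39]
```

```bash
python3 -m crank '[[[-0.8,-3,-1],-5.5,255],[[-0.8,-3.5,-1],-5.4,255],[[-0.4,-3.5,-0.4],0,255],[[0,-3.5,0],0,255],[[0,-3.3,0],0,255]]'
python3 -m crank '[[[0,0,0],0,255]]'
python3 - <<'E'
from tray import *
go(.45,.06,.22,5.8)
p,d,c,X=shot('wrist','w5'); tray(X,p)
E
```

```text
clock: 8.15
position: [0.4049, 0.0594, 0.22]
ee_rot: [3.138, 0.156, -0.001]
force: [1.3, -0.2, -2.0]
width: 0.476
clock: 8.25
position: [0.4047, 0.0623, 0.2201]
ee_rot: [-3.136, -0.166, 0.001]
force: [-0.2, -0.3, -1.8]
width: 0.484
clock 8.2 pos [0.4047 0.0623 0.2201] yawx 6.06 tiltz [-0.001  0.002] w 0.484 F [-0.2 -0.3 -1.8]
shift cm (cur tool axes) [4.48 0.71 0.01] turn 0.26
shift if turned first [4.48 0.69 0.01]
0.03 11245 ((450.9647521972656, 77.91177368164062), (130.46131896972656, 220.69851684570312), 3.266749858856201) 0.03673189732713098
0.047 4309 ((455.0207824707031, 83.45864868164062), (90.18260955810547, 180.2474822998047), 5.474576473236084) 0.05633979715973077
```

View pics/w5.png

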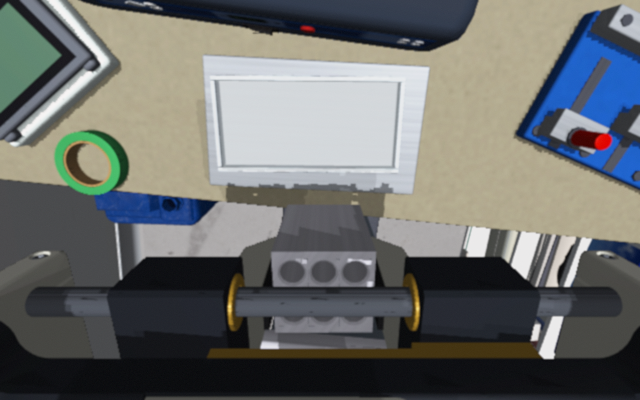

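Run:
```python
from h import *
go(.4546,.1297,.12,5.5)
```

```text
clock 8.3 pos [0.405  0.0599 0.2199] yawx 5.95 tiltz [-0.001  0.   ] w 0.478 F [-0.4 -1.2 -2.5]
shift cm (cur tool axes) [ 5.66 -6.42  9.99] turn 0.45
shift if turned first [ 5.61 -6.46  9.99]
```

```bash
python3 -m crank '[[[2,-2.2,1],0.4,255],[[2,-2.2,2.5],0,255],[[1.6,-2,3],0,255],[[0,0,3.5],0,255],[[0,0,0],0,255]]'
python3 -m crank '[[[0,0,0],0,255]]'
python3 - <<'E'
from tray import *
go(.4546,.1297,.0745,5.5)
p,d,c,X=shot('wrist','w6'); tray(X,p)
E
```

```text
clock: 8.8
position: [0.4526, 0.1253, 0.1163]
ee_rot: [3.136, 0.145, -0.013]
force: [-1.7, -0.5, -1.4]
width: 0.474
clock: 8.9
position: [0.4548, 0.1258, 0.1203]
ee_rot: [3.137, 0.144, -0.004]
force: [-0.4, 0.5, -1.8]
width: 0.475
clock 8.9 pos [0.4548 0.1258 0.1203] yawx 5.24 tiltz [-0.003 -0.001] w 0.475 F [-0.4  0.5 -1.8]
shift cm (cur tool axes) [ 0.03 -0.39  4.58] turn -0.26
shift if turned first [ 0.03 -0.39  4.58]
0.03 10969 ((462.8924255371094, 78.52301788330078), (106.72232818603516, 220.58135986328125), 3.193878173828125) 0.03664975072023311
0.047 4948 ((460.293701171875, 83.77316284179688), (80.52458190917969, 180.75743103027344), 5.393337726593018) 0.05608710290385713
```

View pics/w6.png

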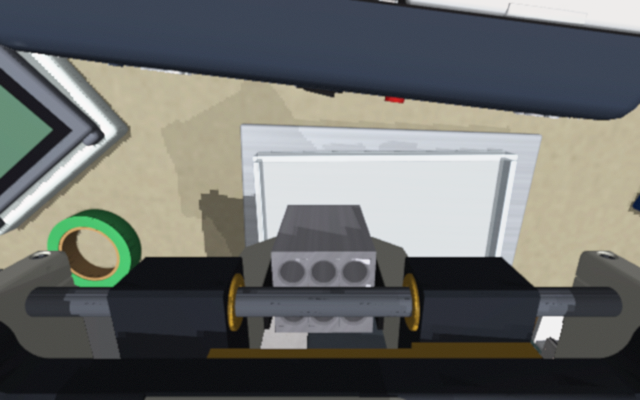

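```bash
python3 -m crank '[[[0,-0.2,1.5],0,255],[[0,0,1.5],0,255],[[0,0,1],0,255],[[0,0,0.4],0,255],[[0,0,0],0,255]]'
python3 -m crank '[[[0,0,0.1],0,255],[[0,0,0],0,255]]'
```

```text
clock: 9.45
position: [0.4555, 0.1288, 0.0771]
ee_rot: [3.138, 0.144, 0.001]
force: [-0.9, 0.5, -1.7]
width: 0.483
clock: 9.65
position: [0.4557, 0.1292, 0.0762]
ee_rot: [-3.138, -0.145, -0.001]
force: [-0.4, 0.7, -2.3]
width: 0.476
```

```bash
python3 -m crank '[[[0,0,0.1],0,255],[[0,0,0],0,255]]'
python3 -m crank '[[[0,0,0.1],0,255],[[0,0,0],0,255]]'
python3 -m crank '[[[0,0,0.1],0,255],[[0,0,0],0,255]]'
```

```text
clock: 9.85
position: [0.4554, 0.1291, 0.0748]
ee_rot: [-3.138, -0.145, -0.0]
force: [0.3, -0.2, -1.5]
width: 0.477
clock: 10.05
position: [0.4552, 0.1291, 0.0736]
ee_rot: [3.138, 0.145, -0.0]
force: [0.6, 0.1, -2.2]
width: 0.475
clock: 10.25
position: [0.4553, 0.1291, 0.0732]
ee_rot: [3.138, 0.145, 0.0]
force: [-3.0, -1.2, 7.5]
width: 0.478
```

```bash
python3 -m crank '[[[0,0,0],0,200],[[0,0,0],0,120],[[0,0,0],0,61],[[0,0,0],0,61],[[0,0,0],0,61]]'
python3 -m crank '[[[0,0,-3],0,61],[[0,0,-4],0,61],[[0,0,-4],0,61],[[-2,0,-2],0,61],[[-2,0,-1],0,61]]'
python3 - <<'E'
from tray import *
go(.4635,-.328,.12,-16.07)
p,d,c,X=shot('wrist','w7'); tray(X,p)
E
```

```text
clock: 10.75
position: [0.4554, 0.1291, 0.0727]
ee_rot: [-3.138, -0.145, -0.0]
force: [0.3, -0.4, 0.1]
width: 0.733
clock: 11.25
position: [0.4161, 0.1259, 0.2148]
ee_rot: [-3.137, -0.145, -0.005]
force: [0.2, 0.2, 0.1]
width: 0.759
clock 11.2 pos [0.4161 0.1259 0.2148] yawx 5.28 tiltz [0.003 0.001] w 0.759 F [0.2 0.2 0.1]
shift cm (cur tool axes) [ 0.51 45.64  9.44] turn 21.35
shift if turned first [17.09 42.33  9.44]
0.03 11070 ((450.9469909667969, 77.86302185058594), (130.31875610351562, 220.04226684570312), 3.205108165740967) 0.03671024596199625
0.047 4259 ((454.8726501464844, 83.1847915649414), (90.42227172851562, 180.66375732421875), 5.588652610778809) 0.05631671413417796
```

View pics/w7.png

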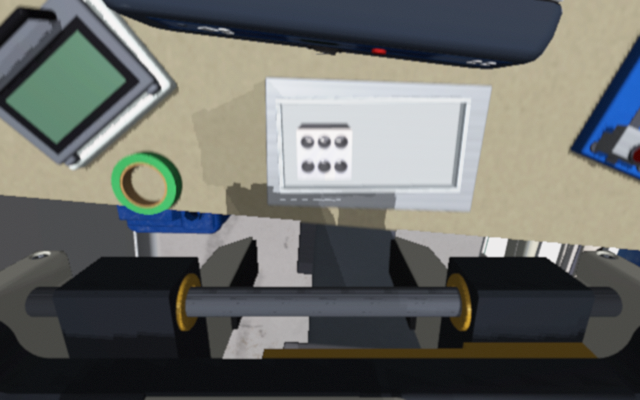

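```bash
python3 -m crank '[[[0,3.5,0],7,61],[[-0.4,4,0],7,61],[[-0.8,4,0],7.3,116],[[0,4,0],0,116],[[0,4,0],0,116]]'
python3 -m crank '[[[1,4,0],0,116],[[1.5,4,0],0,116],[[0,0,0],0,116]]'
python3 - <<'E'
from vis import *
go(.4715,-.185,.12,-16.07)
p,d,c,X=shot('wrist','w8'); vise(p,X)
E
```

```text
clock: 11.8
position: [0.3768, -0.0659, 0.2127]
ee_rot: [3.111, -0.437, 0.0]
force: [0.4, 0.1, -0.3]
width: 0.566
clock: 12.1
position: [0.3792, -0.1535, 0.2127]
ee_rot: [3.108, -0.448, 0.001]
force: [-0.0, 0.3, -0.0]
width: 0.547
clock 12.1 pos [ 0.3792 -0.1535  0.2127] yawx -16.41 tiltz [ 0.    -0.002] w 0.547 F [-0.   0.3 -0. ]
shift cm (cur tool axes) [9.74 0.4  9.28] turn -0.34
shift if turned first [9.74 0.46 9.28]
knob [476  21  34  26 564] [ 463.8 -326.2] 7.6 ztop 0.0784 [ 463.9 -325.4   78.4]
knob [397  22  25  25 429] [ 482.8 -259.4] 7.4 ztop 0.0786 [ 482.9 -258.8   78.6]
knob [318  66  18  20 273] [ 471.1 -183.6] 7.6 ztop 0.0786 [ 471.1 -183.6   78.6]
bed ((477.51654052734375, -257.84051513671875), (208.2407684326172, 85.29142761230469), 73.91169738769531) 0.020764316185366127
top ((387.935546875, -167.89187622070312), (151.7021026611328, 49.162208557128906), 73.8373794555664) 0.30289508061764914
steel44 ((468.5182800292969, -328.73956298828125), (52.631622314453125, 29.867624282836914), 73.42151641845703)
steel44 ((487.9060363769531, -261.24609375), (51.28632354736328, 29.048572540283203), 73.62520599365234)
steel44 ((475.999267578125, -185.04995727539062), (50.81814956665039, 29.63723373413086), 73.66209411621094)
```

View pics/w8.png

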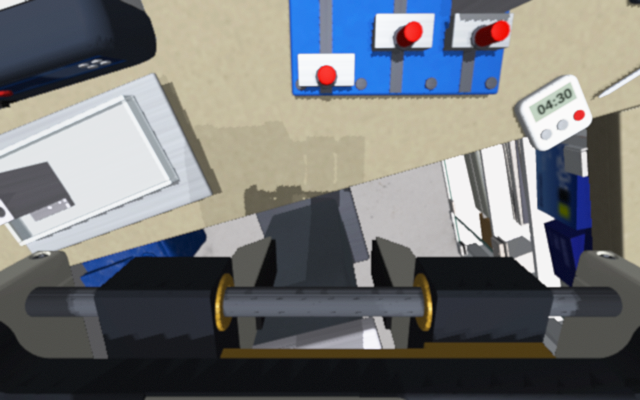

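```bash
python3 -m crank '[[[3,0.1,2.5],-0.3,116],[[3.2,0.15,3],0,116],[[3.5,0.1,3],0,116],[[0,0,1],0,116],[[0,0,0],0,116]]'
python3 - <<'E'
from h import *
go(.4713,-.1845,.053,-16.07)
E
```

```text
clock: 12.65
position: [0.4708, -0.1764, 0.1156]
ee_rot: [-3.111, 0.426, 0.007]
force: [-0.2, 0.6, -0.5]
width: 0.545
clock 12.7 pos [ 0.4708 -0.1764  0.1156] yawx -15.61 tiltz [-0.004  0.002] w 0.545 F [-0.2  0.6 -0.5]
shift cm (cur tool axes) [0.3  0.78 6.26] turn 0.46
shift if turned first [0.3  0.77 6.26]
```

```bash
python3 -m crank '[[[0,0,0],0,116]]'
python3 - <<'E'
from h import *
go(.4713,-.1845,.053,-16.07)
E
```

```text
clock: 12.75
position: [0.4713, -0.177, 0.118]
ee_rot: [-3.112, 0.427, 0.001]
force: [-0.1, -0.2, 0.1]
width: 0.546
clock 12.8 pos [ 0.4713 -0.177   0.118 ] yawx -15.64 tiltz [-0.001  0.001] w 0.546 F [-0.1 -0.2  0.1]
shift cm (cur tool axes) [0.21 0.72 6.5 ] turn 0.43
shift if turned first [0.22 0.72 6.5 ]
```

Run:
```python
from h import *
go(.4713,-.1845,.053,-16.07)
```

```text
clock 12.8 pos [ 0.4713 -0.177   0.118 ] yawx -15.64 tiltz [-0.001  0.001] w 0.546 F [-0.1 -0.2  0.1]
shift cm (cur tool axes) [0.21 0.72 6.5 ] turn 0.43
shift if turned first [0.22 0.72 6.5 ]
```

```bash
python3 -m crank '[[[0.2,0.72,0],0.4,116],[[0,0,3],0,116],[[0,0,2],0,116],[[0,0,1.5],0,116],[[0,0,0],0,255]]' 30
python3 -m crank '[[[0,0,0],0,255],[[0,0,0],0,255],[[0,0,0],0,255],[[0,0,0],0,255]]'
python3 - <<'E'
from h import *
go(.5022,-.194,.053,-16.07)
E
```

```text
clock: 13.25
position: [0.4707, -0.1858, 0.0524]
ee_rot: [3.11, -0.441, -0.002]
force: [-0.5, -1.1, 0.5]
width: 0.498
clock: 13.65
position: [0.4728, -0.1845, 0.0536]
ee_rot: [-3.11, 0.439, -0.003]
force: [-1.1, 0.5, 7.6]
width: 0.165
clock 13.7 pos [ 0.4728 -0.1845  0.0536] yawx -16.06 tiltz [0.002 0.001] w 0.165 F [-1.1  0.5  7.6]
shift cm (cur tool axes) [3.09 0.1  0.06] turn 0.01
shift if turned first [3.09 0.1  0.06]
```

```bash
python3 -m crank '[[[0.8,0,0],0,255],[[0.8,0,0],0,255],[[0.8,0,0],0,255],[[0.6,0,0],0,255],[[0.2,0,0],0,255]]'
python3 -m crank '[[[0.1,0,0],0,255],[[0,0,0],0,255]]'
```

```text
clock: 14.15
position: [0.5032, -0.1934, 0.0536]
ee_rot: [-3.11, 0.438, -0.0]
force: [-3.4, 4.8, 9.5]
width: 0.165
clock: 14.35
position: [0.5038, -0.1935, 0.0536]
ee_rot: [-3.11, 0.438, -0.0]
force: [-3.0, 4.8, 9.3]
width: 0.166
```

```bash
python3 -m crank '[[[0.2,0,0],0,255],[[0,0,0],0,255]]'
python3 -m crank '[[[0.2,0,0],0,255],[[0,0,0],0,255]]'
```

```text
clock: 14.55
position: [0.5038, -0.1935, 0.0535]
ee_rot: [-3.109, 0.438, 0.005]
force: [-8.9, 6.0, 16.0]
width: 0.171
clock: 14.75
position: [0.5039, -0.1935, 0.0535]
ee_rot: [-3.109, 0.438, 0.011]
force: [-15.5, 9.1, 23.3]
width: 0.168
```

```bash
python3 -m crank '[[[-0.4,0,0],0,255],[[0,0,0],0,160],[[0,0,0],0,116],[[0,0,0],0,116],[[0,0,0],0,116]]'
python3 -m crank '[[[0,0,-2],0,116],[[0,0,-4],0,116],[[-2,0,-3],0,116],[[-2,3,-2],0,116],[[-2,4,0],0,116]]'
python3 - <<'E'
from vis import *
go(.4635,-.328,.12,-16.07)
p,d,c,X=shot('wrist','w9'); vise(p,X)
E
```

```text
clock: 15.25
position: [0.5036, -0.195, 0.0526]
ee_rot: [3.11, -0.44, -0.0]
force: [-0.4, -0.0, -0.2]
width: 0.462
clock: 15.75
position: [0.4283, -0.2449, 0.1655]
ee_rot: [3.111, -0.433, 0.008]
force: [1.2, -1.2, 0.4]
width: 0.541
clock 15.8 pos [ 0.4283 -0.2449  0.1655] yawx -15.86 tiltz [ 0.005 -0.002] w 0.541 F [ 1.2 -1.2  0.4]
shift cm (cur tool axes) [5.64 7.03 4.58] turn 0.21
shift if turned first [5.66 7.01 4.58]
knob [225 120  23  20 338] [ 501.4 -194.6] 6.9 ztop 0.0786 [ 500.5 -196.    78.6]
knob [318 120  16  21 273] [ 482.4 -261.6] 7.5 ztop 0.0787 [ 482.5 -261.9   78.7]
knob [405 120  24  21 397] [ 463.6 -327.4] 7.9 ztop 0.0785 [ 464.1 -326.9   78.5]
bed ((488.42828369140625, -264.44085693359375), (205.32644653320312, 111.57893371582031), 73.79766845703125) 0.020803816437952823
top ((504.02880859375, -339.2654113769531), (44.923011779785156, 39.82263946533203), 73.18444061279297) 0.0865448210776273
top ((440.123291015625, -248.12469482421875), (173.74929809570312, 48.9088134765625), 74.14515686035156) 0.2555409835953581
steel44 ((550.2015991210938, -279.8667907714844), (203.8676300048828, 25.550487518310547), 74.21855926513672)
steel44 ((507.9840393066406, -194.72361755371094), (52.529563903808594, 27.513086318969727), 74.07952880859375)
steel44 ((488.420166015625, -263.390869140625), (49.407657623291016, 27.55284881591797), 74.27134704589844)
steel44 ((469.573486328125, -329.77978515625), (51.524898529052734, 27.400218963623047), 74.10749816894531)
```

View pics/w9.png

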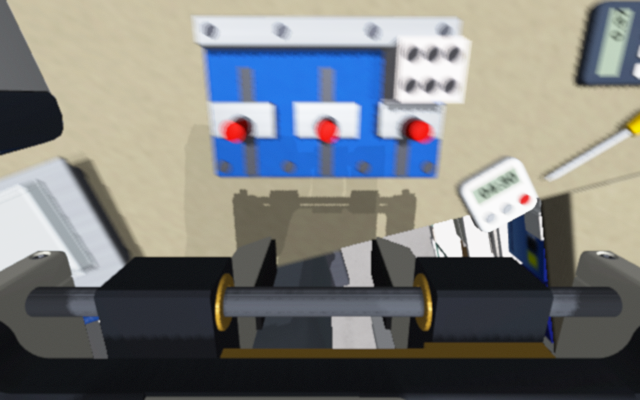

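```bash
python3 -m crank '[[[1.8,2.3,1],0.2,116],[[1.9,2.3,1.6],0,116],[[1.95,2.4,2],0,116],[[0,0,0],0,116],[[0,0,0],0,116]]'
python3 - <<'E'
from h import *
go(.4636,-.3278,.053,-16.07)
E
```

```text
clock: 16.3
position: [0.4606, -0.3283, 0.1158]
ee_rot: [-3.109, 0.447, 0.003]
force: [0.2, 0.2, 0.9]
width: 0.544
clock 16.3 pos [ 0.4606 -0.3283  0.1158] yawx -16.38 tiltz [-0.002  0.001] w 0.544 F [0.2 0.2 0.9]
shift cm (cur tool axes) [ 0.29 -0.13  6.28] turn -0.31
shift if turned first [ 0.29 -0.13  6.28]
```

```bash
python3 -m crank '[[[0.3,-0.13,0],-0.2,116],[[0,0,3],0,116],[[0,0,2],0,116],[[0,0,1.3],0,116],[[0,0,0],0,255]]' 30
python3 -m crank '[[[0,0,0],0,255],[[0,0,0],0,255],[[0,0,0],0,255],[[0,0,0],0,255]]'
python3 -m crank '[[[-0.8,0,0],0,255],[[-0.8,0,0],0,255],[[-0.8,0,0],0,255],[[-0.8,0,0],0,255],[[0,0,0],0,255]]'
```

```text
clock: 16.8
position: [0.4639, -0.3266, 0.0528]
ee_rot: [-3.11, 0.438, 0.003]
force: [0.2, 0.2, -0.1]
width: 0.5
clock: 17.2
position: [0.4649, -0.3279, 0.0545]
ee_rot: [3.11, -0.44, 0.002]
force: [-0.6, 2.0, 5.5]
width: 0.165
clock: 17.7
position: [0.4337, -0.319, 0.0544]
ee_rot: [3.11, -0.44, 0.002]
force: [-0.2, 1.7, 6.4]
width: 0.164
```

Jaw 3 moved ~32 mm. Release, rise, go to block 3 (504.1,-339.3).

```bash
python3 -m crank '[[[0,0,0],0,100],[[0,0,0],0,100],[[0,0,0],0,80],[[0,0,-3.5],0,61],[[0,0,-3.5],0,61]]'
python3 -m crank '[[[2.4,0,0],0,61],[[2.4,0,0],0,61],[[2.4,0,0],0,61],[[0,0,0],0,61],[[0,0,0],0,61]]'
python3 - <<'E'
from vis import *
go(.5041,-.3393,.053,-16.07)
p,d,c,X=shot('wrist','w10'); vise(p,X)
E
```

```text
clock: 18.2
position: [0.4327, -0.3186, 0.1235]
ee_rot: [-3.109, 0.44, 0.005]
force: [0.5, 0.5, 0.2]
width: 0.553
clock: 18.7
position: [0.5025, -0.3388, 0.1231]
ee_rot: [-3.11, 0.44, 0.002]
force: [0.9, 0.5, 0.0]
width: 0.761
clock 18.7 pos [ 0.5025 -0.3388  0.1231] yawx -16.09 tiltz [-0.001  0.   ] w 0.761 F [0.9 0.5 0. ]
shift cm (cur tool axes) [0.18 0.   7.01] turn -0.02
shift if turned first [0.18 0.   7.01]
knob [132 249  22   9 120] [ 552.2 -294.5] 0.0 ztop 0.194 [ 552.2 -294.5  194. ]
knob [314 317  20   8 125] [ 430.9 -318.2] 7.0 ztop 0.0785 [ 429.8 -317.6   78.5]
bed ((501.5698547363281, -265.6248474121094), (208.583740234375, 127.86795806884766), 73.90878295898438) 0.020750584490409018
top ((503.82513427734375, -339.2691345214844), (44.093650817871094, 41.188175201416016), 74.09359741210938) 0.08652696111189256
top ((515.4920043945312, -339.26300048828125), (167.30909729003906, 49.48818588256836), 73.71074676513672) 0.2130696893648677
steel44 ((552.6589965820312, -280.37518310546875), (204.1444091796875, 21.6001033782959), 73.8172836303711)
steel44 ((511.3441162109375, -196.2261199951172), (52.870384216308594, 23.514375686645508), 71.88465881347656)
steel44 ((489.6020202636719, -262.4927978515625), (51.95806884765625, 27.590042114257812), 73.77608489990234)
steel44 ((443.8468017578125, -322.10174560546875), (51.77783966064453, 18.088939666748047), 73.94530487060547)
```

View pics/w10.png

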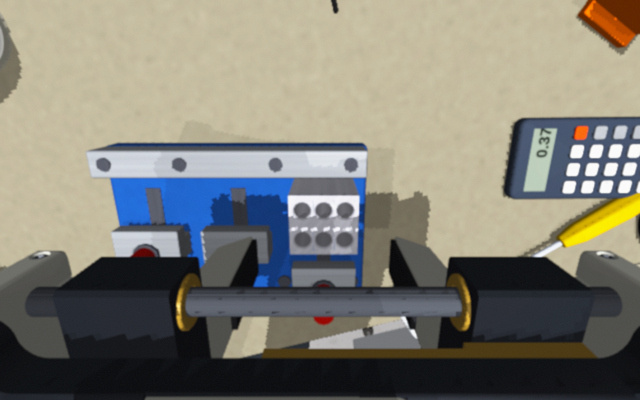

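```bash
python3 -m crank '[[[0.15,0,3],0,61],[[0,0,2.5],0,61],[[0,0,1.5],0,61],[[0,0,0],0,255],[[0,0,0],0,255]]' 45
python3 -m crank '[[[0,0,0],0,255],[[0,0,0],0,255],[[0,0,0],0,255],[[0,0,0],0,255]]'
python3 -m crank '[[[0,0,-1.5],0,255],[[0,0,-2],0,255],[[0,0,-2.5],0,255],[[0,0,-2.5],0,255],[[0,0,-1],0,255]]'
python3 - <<'E'
from tray import *
go(.40,.06,.22,5.5)
p,d,c,X=shot('scene','s4',(130,140,460,340),2.4); tray(X,p)
E
```

```text
clock: 19.25
position: [0.5041, -0.3396, 0.0542]
ee_rot: [3.11, -0.44, -0.0]
force: [0.8, -0.5, -0.1]
width: 0.632
clock: 19.65
position: [0.505, -0.3399, 0.055]
ee_rot: [3.11, -0.44, 0.003]
force: [-0.2, 0.5, 6.4]
width: 0.482
clock: 20.15
position: [0.5054, -0.3401, 0.152]
ee_rot: [3.109, -0.44, 0.006]
force: [0.9, 0.3, -1.2]
width: 0.476
clock 20.1 pos [ 0.5054 -0.3401  0.152 ] yawx -16.10 tiltz [ 0.004 -0.002] w 0.476 F [ 0.9  0.3 -1.2]
shift cm (cur tool axes) [-21.2  -35.51  -6.91] turn -21.6
shift if turned first [ -6.63 -40.82  -6.91]
0.03 1459 ((461.1501770019531, 74.44022369384766), (157.60104370117188, 224.30271911621094), 3.0604007244110107) 0.036226611385985215
0.047 1001 ((453.22552490234375, 80.88565063476562), (95.21204376220703, 182.574462890625), 6.4062323570251465) 0.05394213689373688
```

View pics/s4.png

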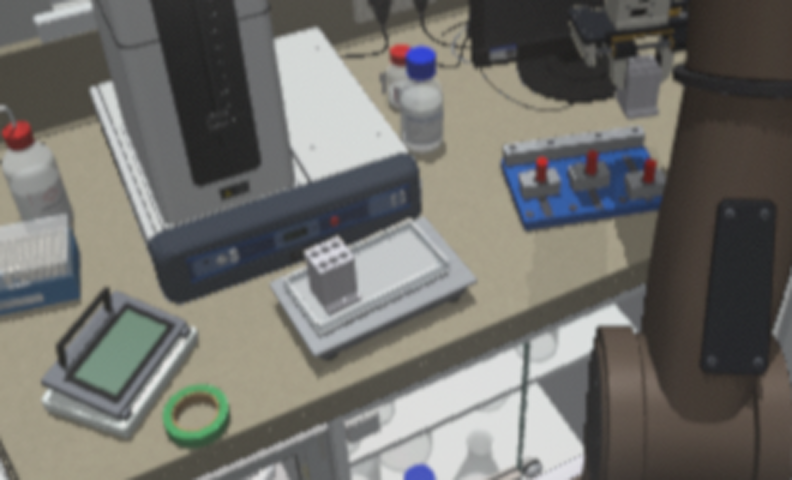

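```bash
python3 -m crank '[[[-3.5,0,-1.5],0,255],[[-4,0,-1.5],0,255],[[-4,-1,-1.5],0,255],[[-2,-3,-1.5],0,255],[[-1,-4,-0.5],-5,255]]'
python3 -m crank '[[[-1,-4,0],-5,255],[[-0.5,-4,0],-5,255],[[0,-4,0],-5,255],[[0,-4,0],-1.6,255],[[0,-4,0],0,255]]'
python3 - <<'E'
from tray import *
go(.40,.02,.22,5.5)
E
```

```text
clock: 20.7
position: [0.3848, -0.2229, 0.2143]
ee_rot: [3.125, -0.31, -0.0]
force: [1.7, -0.6, -1.6]
width: 0.475
clock: 21.2
position: [0.3778, -0.0197, 0.2133]
ee_rot: [3.138, 0.152, -0.001]
force: [1.6, -0.0, -0.8]
width: 0.476
clock 21.2 pos [ 0.3778 -0.0197  0.2133] yawx 5.56 tiltz [-0.001 -0.   ] w 0.476 F [ 1.6 -0.  -0.8]
shift cm (cur tool axes) [ 2.6  -3.73 -0.67] turn 0.06
shift if turned first [ 2.59 -3.73 -0.67]
```

```bash
python3 -m crank '[[[1.2,-1.8,0],0,255],[[1,-1.2,0],0,255],[[0,0,0],0,255]]'
python3 - <<'E'
from tray import *
p,d,c,X=shot('wrist','w11'); tray(X,p)
go(.455+.004*.995+.046*.0953,.0834+.0004-.0458,.12,5.5)
E
```

```text
clock: 21.5
position: [0.398, 0.0127, 0.2134]
ee_rot: [-3.137, -0.156, -0.0]
force: [-0.5, -0.7, -2.1]
width: 0.475
0.03 11750 ((451.103271484375, 77.60688018798828), (130.43569946289062, 219.82684326171875), 3.2001843452453613) 0.03672767794758588
0.047 4070 ((454.9543151855469, 83.35746002197266), (90.25827026367188, 179.95309448242188), 5.652163505554199) 0.0563817889661368
clock 21.6 pos [0.3973 0.0113 0.2132] yawx 5.61 tiltz [-0.001  0.   ] w 0.474 F [-1.9  0.2 -2. ]
shift cm (cur tool axes) [ 6.85 -2.01  9.31] turn 0.11
shift if turned first [ 6.84 -2.02  9.31]
```

View pics/w11.png

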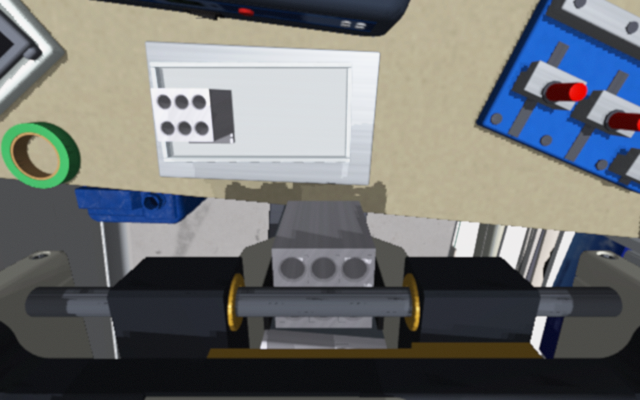

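```bash
python3 -m crank '[[[2.3,-0.7,1],0,255],[[2.3,-0.7,2.5],0,255],[[2.25,-0.6,3],0,255],[[0,0,2.8],0,255],[[0,0,0],0,255]]'
python3 -m crank '[[[0,0,0],0,255]]'
python3 - <<'E'
from tray import *
go(.455+.004*.995+.046*.0953,.0834+.0004-.0458,.075,5.5)
E
```

```text
clock: 22.05
position: [0.4608, 0.0357, 0.1173]
ee_rot: [3.137, 0.15, -0.012]
force: [-1.0, -0.4, -2.1]
width: 0.479
clock: 22.15
position: [0.4628, 0.0363, 0.1206]
ee_rot: [3.137, 0.149, -0.004]
force: [0.5, 0.6, -1.1]
width: 0.478
clock 22.1 pos [0.4628 0.0363 0.1206] yawx 5.45 tiltz [-0.002 -0.001] w 0.478 F [ 0.5  0.6 -1.1]
shift cm (cur tool axes) [ 0.09 -0.17  4.56] turn -0.05
shift if turned first [ 0.09 -0.17  4.56]
```

```bash
python3 -m crank '[[[0,-0.15,1.5],0,255],[[0,0,1.5],0,255],[[0,0,1],0,255],[[0,0,0.3],0,255],[[0,0,0],0,255]]'
python3 -m crank '[[[0,0,0.1],0,255],[[0,0,0],0,255]]'
python3 -m crank '[[[0,0,0.1],0,255],[[0,0,0],0,255]]'
```

```text
clock: 22.65
position: [0.4638, 0.0385, 0.0782]
ee_rot: [3.138, 0.15, 0.001]
force: [-0.1, 0.8, -0.8]
width: 0.476
clock: 22.85
position: [0.4641, 0.0388, 0.0773]
ee_rot: [3.138, 0.15, 0.001]
force: [-0.2, -0.4, -2.1]
width: 0.477
clock: 23.05
position: [0.4638, 0.0388, 0.0758]
ee_rot: [3.138, 0.151, 0.0]
force: [0.3, 0.9, -1.8]
width: 0.478
```

```bash
python3 -m crank '[[[0,0,0.1],0,255],[[0,0,0],0,255]]'
python3 -m crank '[[[0,0,0.05],0,255],[[0,0,0],0,255]]'
```

```text
clock: 23.25
position: [0.4638, 0.0388, 0.0749]
ee_rot: [3.138, 0.151, 0.0]
force: [-1.2, 0.2, 2.6]
width: 0.475
clock: 23.45
position: [0.4638, 0.0388, 0.0749]
ee_rot: [3.138, 0.151, 0.001]
force: [-4.1, 0.2, 11.3]
width: 0.479
```

```bash
python3 -m crank '[[[0,0,0],0,200],[[0,0,0],0,120],[[0,0,0],0,61],[[0,0,0],0,61],[[0,0,0],0,61]]'
python3 -m crank '[[[0,0,-3],0,61],[[0,0,-4],0,61],[[0,0,-4],0,61],[[-2,0,-2],0,61],[[-2,0,-1],0,61]]'
python3 - <<'E'
from tray import *
go(.4325,-.3186,.12,-16.07)
p,d,c,X=shot('wrist','w12'); tray(X,p)
E
```

```text
clock: 23.95
position: [0.4637, 0.0387, 0.0741]
ee_rot: [3.138, 0.151, -0.0]
force: [0.4, 0.0, 0.1]
width: 0.73
clock: 24.45
position: [0.4246, 0.0353, 0.2162]
ee_rot: [-3.138, -0.151, -0.005]
force: [0.0, -0.2, -0.8]
width: 0.758
clock 24.4 pos [0.4246 0.0353 0.2162] yawx 5.50 tiltz [0.003 0.   ] w 0.758 F [ 0.  -0.2 -0.8]
shift cm (cur tool axes) [-2.64 35.3   9.61] turn 21.57
shift if turned first [10.53 33.8   9.61]
0.03 10962 ((450.9920349121094, 77.59921264648438), (130.2944793701172, 219.81051635742188), 3.258330821990967) 0.03672570895412086
0.047 3919 ((454.7567138671875, 83.5001449584961), (89.59626007080078, 180.16160583496094), 5.484633922576904) 0.05644091241533193
```

View pics/w12.png

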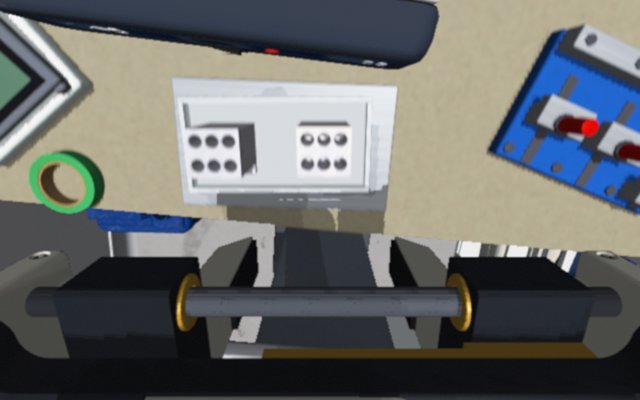

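```bash
python3 -m crank '[[[-0.3,3,0],7,116],[[-1,4,0],7,116],[[-1.5,4,0],7.5,116],[[0,4,0],0,116],[[0,4,0],0,116]]'
python3 -m crank '[[[1,4,0],0,116],[[1.5,4,0],0,116],[[1.5,4,0],0,116],[[1.5,4,0],0,116],[[0,0,0],0,116]]'
python3 - <<'E'
from vis import *
p,d,c,X=shot('wrist','w13'); vise(p,X)
go(.4325,-.3186,.12,-16.07)
E
```

```text
clock: 25.0
position: [0.369, -0.1505, 0.2142]
ee_rot: [3.111, -0.437, 0.0]
force: [1.0, 0.3, 0.8]
width: 0.548
clock: 25.5
position: [0.3778, -0.324, 0.2138]
ee_rot: [3.107, -0.447, 0.0]
force: [-0.6, 0.7, -1.1]
width: 0.548
knob [208  83  25  19 391] [ 483.  -260.7] 7.9 ztop 0.0786 [ 482.6 -261.3   78.6]
knob [125  84  34  18 514] [ 502.1 -193.5] 8.1 ztop 0.0785 [ 501.8 -194.8   78.5]
knob [291 120  18  20 266] [ 432.7 -318.7] 7.8 ztop 0.0786 [ 433.  -319.    78.6]
bed ((495.2513427734375, -263.5722351074219), (208.12420654296875, 123.15727996826172), 74.1330337524414) 0.02083312735955242
top ((390.03753662109375, -327.54937744140625), (174.25079345703125, 48.93058395385742), 73.52091979980469) 0.3036633989450362
steel44 ((549.9240112304688, -279.44732666015625), (203.81875610351562, 15.676042556762695), 73.59030151367188)
steel44 ((507.613037109375, -195.11773681640625), (52.691162109375, 27.686758041381836), 73.65184783935547)
steel44 ((487.9071960449219, -261.9896240234375), (52.191444396972656, 29.494646072387695), 74.16498565673828)
steel44 ((438.2145690917969, -320.08660888671875), (51.44056701660156, 27.618728637695312), 73.65249633789062)
clock 25.6 pos [ 0.378  -0.3206  0.2136] yawx -16.26 tiltz [-0.001 -0.   ] w 0.545 F [ 0.1  0.6 -0.6]
shift cm (cur tool axes) [ 5.18 -1.73  9.36] turn -0.19
shift if turned first [ 5.18 -1.71  9.36]
```

View pics/w13.png

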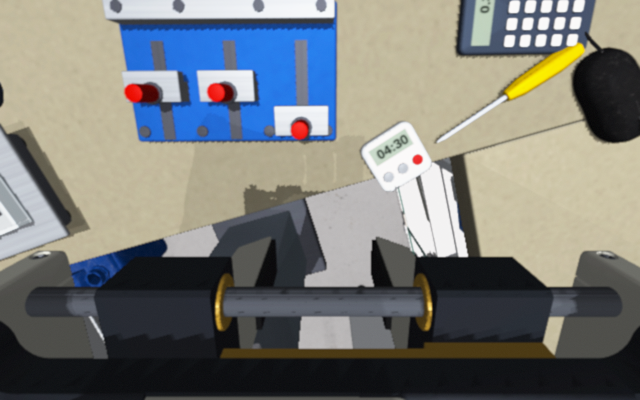

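```bash
python3 -m crank '[[[1.7,-0.6,2.5],-0.2,116],[[1.7,-0.6,3],0,116],[[1.75,-0.5,3],0,116],[[0,0,1],0,116],[[0,0,0],0,116]]'
python3 -m crank '[[[0,0,0],0,116]]'
python3 - <<'E'
from h import *
go(.4328,-.3188,.053,-16.07)
E
```

```text
clock: 26.05
position: [0.4317, -0.3141, 0.1178]
ee_rot: [-3.11, 0.429, 0.006]
force: [-0.1, 0.2, 1.0]
width: 0.545
clock: 26.15
position: [0.4323, -0.3157, 0.12]
ee_rot: [3.112, -0.432, -0.0]
force: [-0.2, 0.0, 0.2]
width: 0.544
clock 26.1 pos [ 0.4323 -0.3157  0.12  ] yawx -15.81 tiltz [-0. -0.] w 0.544 F [-0.2  0.   0.2]
shift cm (cur tool axes) [0.13 0.28 6.7 ] turn 0.26
shift if turned first [0.13 0.28 6.7 ]
```

```bash
python3 -m crank '[[[0.1,0.28,0],0.2,116],[[0,0,3],0,116],[[0,0,2.2],0,116],[[0,0,1.5],0,116],[[0,0,0],0,255]]' 30
python3 -m crank '[[[0,0,0],0,255],[[0,0,0],0,255],[[0,0,0],0,255],[[0,0,0],0,255]]'
python3 -m crank '[[[0.8,0,0],0,255],[[0.8,0,0],0,255],[[0.8,0,0],0,255],[[0.6,0,0],0,255],[[0.2,0,0],0,255]]'
python3 -m crank '[[[0.2,0,0],0,255],[[0.1,0,0],0,255],[[0,0,0],0,255]]'
```

```text
clock: 26.65
position: [0.432, -0.3189, 0.0517]
ee_rot: [-3.11, 0.438, 0.003]
force: [-1.2, 0.8, -0.0]
width: 0.499
clock: 27.05
position: [0.4336, -0.3189, 0.053]
ee_rot: [3.111, -0.437, 0.002]
force: [0.3, 1.5, 6.0]
width: 0.163
clock: 27.55
position: [0.4641, -0.3278, 0.053]
ee_rot: [3.111, -0.437, -0.0]
force: [-3.5, 2.4, 10.5]
width: 0.168
clock: 27.85
position: [0.4648, -0.3279, 0.053]
ee_rot: [-3.11, 0.438, 0.005]
force: [-9.5, 4.8, 15.5]
width: 0.165
```

```bash
python3 -m crank '[[[0.2,0,0],0,255],[[0,0,0],0,255]]'
python3 -m crank '[[[-0.4,0,0],0,255],[[0,0,0],0,160],[[0,0,0],0,116],[[0,0,0],0,116],[[0,0,0],0,116]]'
python3 -m crank '[[[0,0,-2],0,116],[[0,0,-4],0,116],[[-2,0,-3],0,80],[[-3,-2,-2],0,40],[[-3,-3,0],0,0]]'
python3 - <<'E'
from vis import *
p,d,c,X=shot('wrist','w14'); vise(p,X)
p,d,c,X=shot('scene','s5',(130,140,460,340),2.4)
from tray import tray; tray(X,p)
go(.40,.2,.25,5)
E
```

```text
clock: 28.05
position: [0.4648, -0.328, 0.0529]
ee_rot: [-3.109, 0.438, 0.011]
force: [-15.3, 6.6, 22.5]
width: 0.166
clock: 28.55
position: [0.4649, -0.328, 0.0521]
ee_rot: [3.111, -0.437, -0.0]
force: [-0.3, -0.1, -0.1]
width: 0.466
clock: 29.05
position: [0.4023, -0.2594, 0.1647]
ee_rot: [3.108, -0.442, 0.007]
force: [0.5, 1.6, 0.4]
width: 0.756
knob [185  93  29  19 439] [ 501.9 -193.6] 7.8 ztop 0.0786 [ 501.1 -194.    78.6]
knob [282  92  21  20 305] [ 482.3 -259.5] 7.3 ztop 0.0786 [ 482.1 -259.6   78.6]
knob [375  93  21  19 299] [ 462.9 -324.9] 7.0 ztop 0.0785 [ 462.7 -324.3   78.5]
bed ((489.7441101074219, -260.4468994140625), (205.3708038330078, 111.46534729003906), 73.92989349365234) 0.020799281068716157
top ((414.0896301269531, -262.52947998046875), (173.8252716064453, 49.156925201416016), 73.7716064453125) 0.25469095783946333
steel44 ((547.0844116210938, -279.0011291503906), (203.57481384277344, 9.721322059631348), 73.75909423828125)
steel44 ((507.19586181640625, -194.68453979492188), (52.2637825012207, 29.128114700317383), 73.2459716796875)
steel44 ((488.1278076171875, -260.4030456542969), (49.0892219543457, 29.15715789794922), 73.88795471191406)
steel44 ((469.2369689941406, -329.25335693359375), (52.23210525512695, 26.899580001831055), 73.76140594482422)
0.03 1363 ((457.97320556640625, 73.83960723876953), (149.3816680908203, 225.74847412109375), 3.4745030403137207) 0.0363898605421822
0.047 1062 ((452.67333984375, 81.01058197021484), (95.3537368774414, 182.6836700439453), 5.144355297088623) 0.05362691629302149
clock 29.1 pos [ 0.3991 -0.2537  0.1624] yawx -15.83 tiltz [-0.002  0.002] w 0.849 F [-0.1 -1.   0.3]
shift cm (cur tool axes) [-12.3  -43.68  -8.67] turn -20.83
shift if turned first [  4.03 -45.2   -8.67]
```

View pics/s5.png

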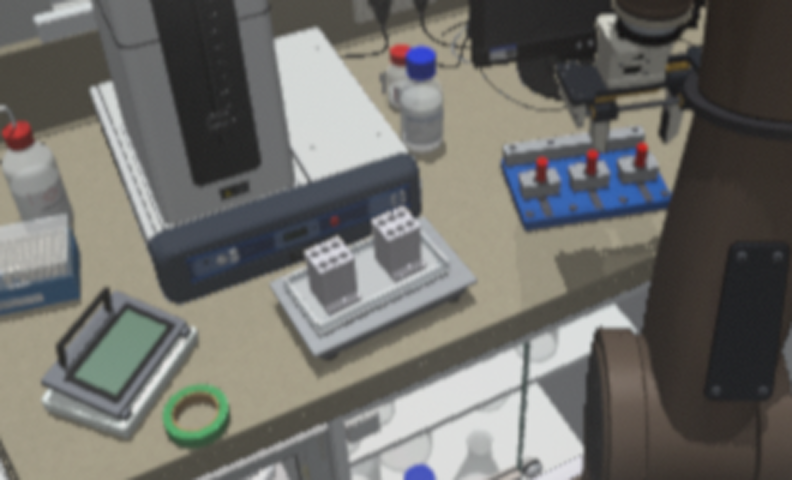

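```bash
python3 -m crank '[[[-1,-4,-2],-7,0],[[-1,-4,-2],-7,0],[[-1,-4,-2],-7,0],[[0,-4.5,-2],0,0],[[0,-4.5,-1],0,0]]'
python3 -m crank '[[[0,-4.5,0],0,0],[[0,-4.5,0],0,0],[[0,-4.5,0],0,0],[[0,-4.5,0],0,0],[[0,-4.5,0],0,0]]'
python3 -m crank '[[[0,-4,0],-8,0],[[0,-4,0],-8,0],[[0,0,0],-8,0],[[0,0,0],-8,0],[[0,0,0],0,0]]'
python3 - <<'E'
from h import *
p,d,c,X=shot('wrist','w15')
go(.36,.3,.25,35)
E
```

```text
clock: 29.65
position: [0.3834, -0.0441, 0.2538]
ee_rot: [3.138, 0.137, 0.004]
force: [1.1, 0.2, 0.1]
width: 1.001
clock: 30.15
position: [0.3632, 0.1803, 0.2524]
ee_rot: [-3.138, -0.137, -0.001]
force: [1.6, -0.9, -0.4]
width: 1.006
clock: 30.65
position: [0.3509, 0.2577, 0.252]
ee_rot: [-2.977, -1.001, 0.001]
force: [-0.2, 0.6, 0.1]
width: 0.996
clock 30.7 pos [0.3511 0.2574 0.252 ] yawx 36.83 tiltz [-0.001  0.   ] w 0.999 F [-0.1  0.4  0.1]
shift cm (cur tool axes) [ 3.27 -2.88  0.2 ] turn 1.83
shift if turned first [ 3.17 -2.98  0.2 ]
```

View pics/w15.png

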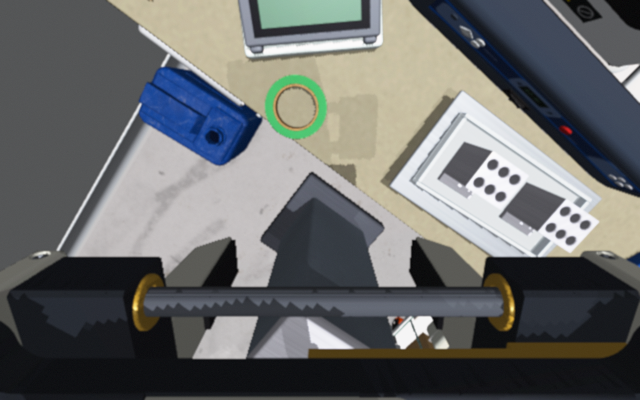

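```bash
python3 -m crank '[[[3.5,0,0],0,0],[[3.5,0,0],0,0],[[2,0,0],0,0],[[0,0,0],0,0],[[0,0,0],0,0]]'
python3 - <<'E'
from h import *
p,d,c,X=shot('wrist','w16'); np.savez('disp0.npz',p=p,X=X)
go(.48,.385,.25,35)
k=(X[...,2]<.13)&(X[...,2]>.028)&(X[...,1]>.2)
print(np.nanpercentile(X[k],[1,50,99],axis=0))
print(look_for('display_bar','wrist'))
E
```

```text
clock: 31.2
position: [0.4226, 0.3112, 0.2518]
ee_rot: [2.981, 0.992, -0.002]
force: [-0.5, -0.4, -0.3]
width: 1.001
clock 31.2 pos [0.4222 0.311  0.252 ] yawx 36.87 tiltz [-0.001 -0.001] w 0.995 F [ 0.2 -0.4 -0.5]
shift cm (cur tool axes) [ 9.06 -2.45  0.19] turn 1.87
shift if turned first [ 8.97 -2.75  0.19]
[[0.38757848 0.20338895 0.02977198]
 [0.53989659 0.32449013 0.05657204]
 [0.62879852 0.5339176  0.1264433 ]]
[{'location': [0.486, 0.3845, 0.0456], 'score': 0.83}, {'location': [0.4904, 0.1312, 0.037], 'score': 0.53}]
```

View pics/w16.png

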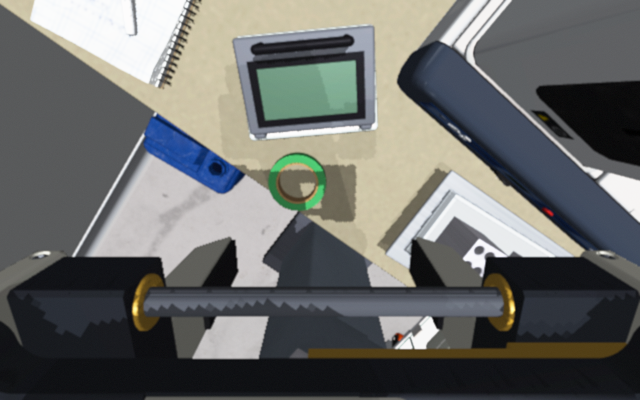

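```bash
cat > disp.py <<'E'
from h import *
def disp(p,X):
    h=cv2.cvtColor(p,cv2.COLOR_RGB2HSV); Z=X[...,2]
    near=np.isfinite(Z)&(np.hypot(X[...,0]-.485,X[...,1]-.385)<.12)&(Z<.25)
    g=near&(h[...,0]>50)&(h[...,0]<85)&(h[...,1]>40)&(h[...,1]<160)&(Z>.028)
    P=X[g]
    for _ in range(4):
        m=P.mean(0); n=np.linalg.svd(P-m,full_matrices=False)[2][2]; n*=np.sign(n[2]); r=(P-m)@n; P=P[abs(r)<max(.002,2*r.std())]
    tilt=np.degrees(np.arccos(n[2])); az=np.degrees(np.arctan2(-n[1],-n[0]))
    print('screen n',len(P),'mid',np.round(m,4),'tilt',round(tilt,2),'az of display x',round(az,2),'rms',r.std())
    H=(X-m)@n
    b=near&(H>.022)&(H<.045)&(p.max(2)<90)
    n_,lab,st,ce=cv2.connectedComponentsWithStats(b.astype(np.uint8))
    if n_>1:
        i=1+np.argmax(st[1:,4]); B=X[lab==i]; q=B.mean(0); w=np.linalg.svd(B-q,full_matrices=False)[2][0]
        e=(B-q)@w; print('bar',st[i],'mean',np.round(q,4),'mid',np.round(q+w*(np.percentile(e,1)+np.percentile(e,99))/2,4),'dir',np.round(np.degrees(np.arctan2(w[1],w[0])),2),'zcomp',round(w[2],3),'len',e.max()-e.min(),'H',np.median(H[lab==i]),'max',np.percentile(H[lab==i],95))
    return m,n
E
python3 - <<'E'
from disp import *
f=np.load('disp0.npz'); disp(f['p'],f['X'])
print(monitor.observe()['joints'])
E
```

```text
screen n 5167 mid [0.4812 0.375  0.0479] tilt 10.92 az of display x 41.5 rms 0.0007376232010132772
bar [ 251   35  103   21 1112] mean [0.5091 0.3999 0.0922] mid [0.509  0.4001 0.0922] dir 131.7 zcomp -0.001 len 0.09069181709254369 H 0.03664139366789128 max 0.03821308826421675
[-0.22241039  0.32725658 -0.66466017  1.73845664  0.21901447  1.15186795
 -1.87793157]
```

```bash
python3 -m crank '[[[0,0,0],-8,116],[[0,0,0],-8,116],[[0,0,0],-8,116],[[0,0,0],-8,116],[[0,0,0],-8,116]]' 30
python3 -m crank '[[[0,0,0],-8,116],[[0,0,0],-8,116],[[0,0,0],-8,116],[[0,0,0],-8,116],[[0,0,0],-8,116]]'
python3 -m crank '[[[0,0,0],-7.4,116],[[0,0,0],-7.4,116],[[0,0,0],0,116],[[0,0,0],0,116]]'
python3 - <<'E'
from h import *
go(.5093,.4005,.13,131.6)
print(monitor.observe()['joints'])
p,d,c,X=shot('wrist','w17')
E
```

```text
clock: 31.8
position: [0.4223, 0.3108, 0.2525]
ee_rot: [2.454, 1.96, 0.0]
force: [-1.1, -0.1, -0.6]
width: 0.614
clock: 32.3
position: [0.4223, 0.3108, 0.2525]
ee_rot: [1.635, 2.681, -0.001]
force: [-0.1, -0.3, 0.4]
width: 0.549
clock: 32.7
position: [0.4225, 0.3111, 0.2523]
ee_rot: [1.289, 2.864, -0.0]
force: [0.2, -0.4, 0.9]
width: 0.541
clock 32.7 pos [0.4225 0.3111 0.2523] yawx 131.54 tiltz [ 0. -0.] w 0.541 F [ 0.2 -0.4  0.9]
shift cm (cur tool axes) [ 0.95 12.42 12.23] turn -0.06
shift if turned first [ 0.93 12.42 12.23]
[ 0.01826542  0.43547882 -1.03655715  1.72112679  0.39823028  1.21548653
 -0.3947781 ]
```

View pics/w17.png

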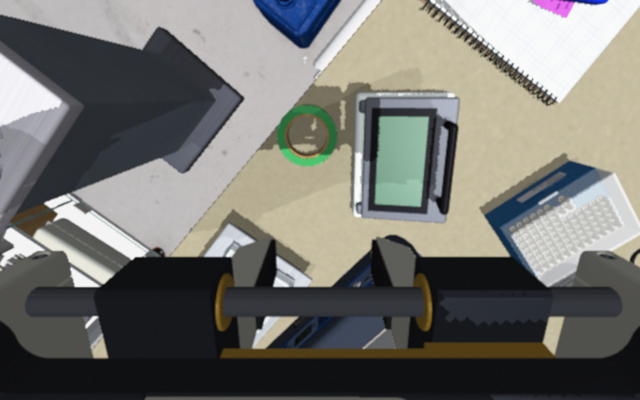

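Run:
```python
from disp import *
p,d,c,X=shot('wrist'); disp(p,X)
p,d,c,X=shot('scene')
for cx,cy in((.58,.463),(.6,.5),(.56,.44)):
    k=(np.hypot(X[...,0]-cx,X[...,1]-cy)<.045); print(cx,cy,np.nanmax(X[k][:,2]))
k=(X[...,2]>.115)&(X[...,0]>.45)&(X[...,1]>.3)&(X[...,1]<.6)&(X[...,0]<.72); print(np.nanmin(X[k],0) if k.any() else None)
```

```text
screen n 4397 mid [0.4794 0.3762 0.0477] tilt 10.99 az of display x 41.68 rms 0.000747532933507747
bar [438 123  20  91 807] mean [0.5064 0.402  0.0918] mid [0.5076 0.4006 0.0918] dir -48.43 zcomp 0.009 len 0.09017104071340866 H 0.03665344611250723 max 0.03823981437962972
0.58 0.463 0.005625362875915785
0.6 0.5 0.06445929529440704
0.56 0.44 0.005625362875915785
[0.45004078 0.30042949 0.11510685]
```

```bash
python3 -m crank '[[[0.3,3,2],0,116],[[0.3,3.1,2.5],0,116],[[0.3,3.1,2.5],0,116],[[0,3.2,2.5],0,116],[[0,0,2.5],0,116]]'
python3 -m crank '[[[0,0,0],0,116],[[0,0,0],0,116]]'
python3 - <<'E'
from disp import *
go(.509,.4005,.076,131.6)
p,d,c,X=shot('wrist','w18');print(monitor.observe()['joints'])
E
```

```text
clock: 33.35
position: [0.5114, 0.4033, 0.1306]
ee_rot: [-1.286, -2.866, -0.003]
force: [-0.2, 0.5, -0.1]
width: 0.548
clock: 33.55
position: [0.5087, 0.4009, 0.1325]
ee_rot: [-1.283, -2.867, 0.001]
force: [-0.1, -0.1, 0.5]
width: 0.545
clock 33.5 pos [0.5087 0.4009 0.1325] yawx 131.78 tiltz [-0.001 -0.001] w 0.545 F [-0.1 -0.1  0.5]
shift cm (cur tool axes) [-0.05  0.    5.65] turn 0.18
shift if turned first [-0.05  0.    5.65]
[-0.21428249  0.72140417 -0.88402805  1.56847561  0.59710991  1.13984139
 -0.50265985]
```

View pics/w18.png

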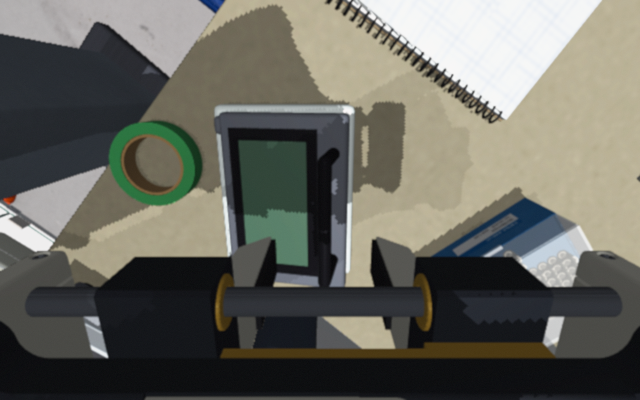

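Run:
```python
from disp import *
p,d,c,X=shot('wrist'); pos,R,s=tool()
print(proj(pos,c)); 
for e in(-.0375,0,.0375): print(proj(np.array([.509,.4005,.088])+e*np.array([np.cos(np.radians(131.7)),np.sin(np.radians(131.7)),0]),c))
disp(p,X)
```

```text
[323.87376939 255.81056339]
[322.37533613 273.96511058]
[322.39957171 223.99126502]
[322.42642556 168.61850606]
screen n 7407 mid [0.4772 0.3808 0.0479] tilt 10.98 az of display x 41.76 rms 0.000622761178465958
bar [ 317  153   17  134 1806] mean [0.5066 0.4043 0.0919] mid [0.5086 0.402  0.0919] dir -48.71 zcomp 0.012 len 0.09135553182415736 H 0.03655158892400841 max 0.03788457277918011
```

```bash
python3 -m crank '[[[0.1,0,2],0,116],[[0,0,2],0,116],[[0,0,1.65],0,116],[[0,0,0],0,200],[[0,0,0],0,255]]' 25
python3 -m crank '[[[0,0,0],0,255],[[0,0,0],0,255],[[0,0,0],0,255],[[0,0,0],0,255]]'
```

```text
clock: 34.15
position: [0.5088, 0.4018, 0.0766]
ee_rot: [1.283, 2.867, 0.001]
force: [-0.2, 0.7, 0.5]
width: 0.419
clock: 34.55
position: [0.5087, 0.4018, 0.0761]
ee_rot: [1.283, 2.867, 0.0]
force: [0.1, -0.9, 2.9]
width: 0.089
```

```bash
python3 -m crank '[[[0,-0.36,-0.46],0,255],[[0,-0.37,-0.44],0,255],[[0,-0.4,-0.41],0,255],[[0,-0.42,-0.39],0,255],[[0,-0.44,-0.36],0,255]]'
python3 -m crank '[[[0,0,0],0,255]]'
```

```text
clock: 35.05
position: [0.4944, 0.3891, 0.0972]
ee_rot: [1.283, 2.867, 0.004]
force: [3.9, 4.7, -3.8]
width: 0.085
clock: 35.15
position: [0.494, 0.3888, 0.0975]
ee_rot: [1.283, 2.867, 0.003]
force: [1.8, 1.9, 3.9]
width: 0.086
```

```bash
python3 -m crank '[[[0,-0.47,-0.34],0,255],[[0,-0.49,-0.3],0,255],[[0,-0.5,-0.28],0,255],[[0,-0.51,-0.24],0,255],[[0,0,0],0,255]]'
python3 -m crank '[[[0,0,0],0,255]]'
python3 - <<'E'
from disp import *
p,d,c,X=shot('scene','s6',(130,180,340,340),3.8); disp(p,X)
E
```

```text
clock: 35.65
position: [0.4803, 0.3765, 0.1097]
ee_rot: [1.283, 2.866, 0.006]
force: [3.8, 2.4, 7.5]
width: 0.086
clock: 35.75
position: [0.4802, 0.3765, 0.1096]
ee_rot: [1.283, 2.866, 0.006]
force: [2.5, 2.4, 8.3]
width: 0.089
screen n 512 mid [0.4657 0.3662 0.064 ] tilt 40.56 az of display x 41.84 rms 0.0015636581285410403
bar [161 264  13  19  81] mean [0.4638 0.3924 0.1244] mid [0.4629 0.3933 0.1241] dir 137.86 zcomp -0.249 len 0.043377527814188174 H 0.03603682945999576 max 0.040692432784786875
```

View pics/s6.png

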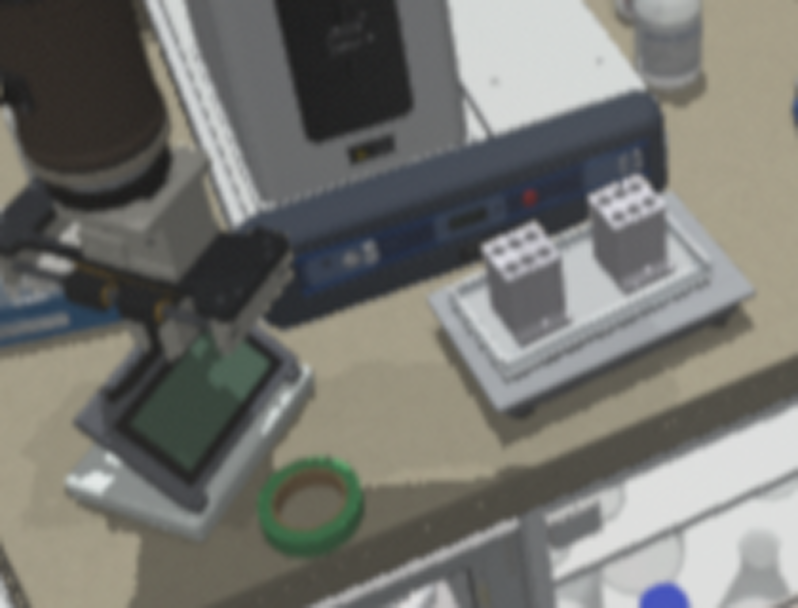

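```bash
python3 -m crank '[[[0,-0.28,-0.1],0,255],[[0,-0.29,-0.1],0,255],[[0,0,0],0,255]]'
python3 - <<'E'
from disp import *
pos,R,s=tool(); b=pos-np.array([.5087,.4018,.0761]); h=.0788+b@[np.cos(np.radians(41.7)),np.sin(np.radians(41.7)),0]; v=.0561+b[2]; print(pos,np.degrees(np.arctan2(v,h))-24.44,np.hypot(h,v))
p,d,c,X=shot('scene'); disp(p,X)
p,d,c,X=shot('wrist','w19'); disp(p,X)
E
```

```text
clock: 36.1
position: [0.4767, 0.3734, 0.1119]
ee_rot: [1.283, 2.865, 0.009]
force: [6.4, 4.5, 6.2]
width: 0.086
[0.47674555 0.37337137 0.11191506] 44.15520049754315 0.09872456621636867
screen n 479 mid [0.4656 0.3635 0.065 ] tilt 43.88 az of display x 41.68 rms 0.0015784924109423582
bar [163 265  12  18  75] mean [0.46   0.3888 0.1258] mid [0.4592 0.3896 0.1256] dir 138.61 zcomp -0.156 len 0.04430030846532665 H 0.035776902180465135 max 0.04018735173538218
screen n 3992 mid [0.4524 0.3802 0.0639] tilt 43.68 az of display x 41.67 rms 0.0004508203997593622
bar [ 524  253  116  106 6882] mean [0.5162 0.4423 0.193 ] mid [0.5216 0.4385 0.1917] dir -35.35 zcomp -0.192 len 0.04052590167017868 H 0.031925328124437 max 0.042768477845917
```

View pics/w19.png

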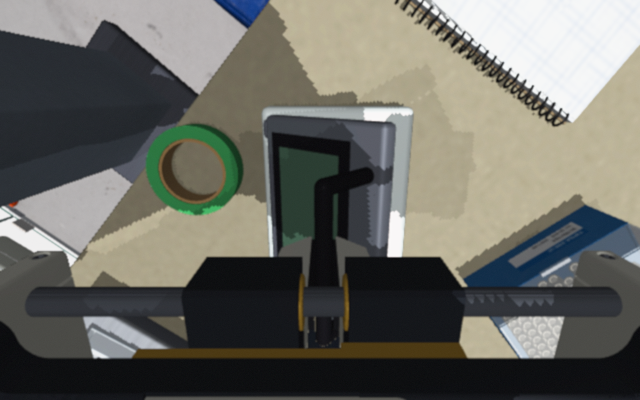

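```bash
python3 -m crank '[[[0,-0.21,-0.06],0,255],[[0,0,0],0,255],[[0,0,0],0,255]]'
python3 - <<'E'
from disp import *
print(tool()[0])
p,d,c,X=shot('wrist'); disp(p,X)
p,d,c,X=shot('scene'); disp(p,X)
E
```

```text
clock: 36.5
position: [0.4755, 0.3722, 0.1127]
ee_rot: [1.283, 2.865, 0.01]
force: [6.4, 4.5, 6.9]
width: 0.087
[0.4754685  0.37224521 0.11266352]
screen n 3854 mid [0.452  0.3799 0.0644] tilt 44.81 az of display x 41.64 rms 0.0004402124479898356
bar [ 515  257  125  102 6512] mean [0.5137 0.4409 0.1947] mid [0.5181 0.4389 0.194 ] dir -23.82 zcomp -0.137 len 0.03908037617672319 H 0.030712401619247397 max 0.0427573344174735
screen n 492 mid [0.4655 0.3628 0.0657] tilt 45.22 az of display x 41.65 rms 0.0016667233611401685
bar [127 225  17  28 129] mean [0.5236 0.4357 0.2114] mid [0.5289 0.4325 0.2146] dir 148.57 zcomp -0.464 len 0.0703543149183476 H 0.039375368144574686 max 0.044052536170505675
```

```bash
python3 -m crank '[[[0,0,0],0,220],[[0,0,0],0,195],[[0,0,0],0,188],[[0,0,0],0,188],[[0,0,0],0,188]]'
python3 - <<'E'
from disp import *
print(tool()[0])
p,d,c,X=shot('wrist','w20'); disp(p,X)
E
python3 -m crank '[[[0,0,-1],0,188],[[0,0,-2],0,188],[[0,0,-4],0,188],[[0,0,-4],0,188],[[0,0,-2],0,188]]'
```

```text
clock: 37.1
position: [0.4728, 0.3696, 0.1101]
ee_rot: [-1.283, -2.867, 0.002]
force: [-0.2, -0.4, 0.2]
width: 0.261
[0.47283198 0.36958543 0.11009109]
screen n 5134 mid [0.46   0.3726 0.0655] tilt 44.78 az of display x 41.68 rms 0.0004379451250402901
bar [ 514  257  126  102 6532] mean [0.5115 0.4387 0.1915] mid [0.5159 0.4368 0.1909] dir -23.75 zcomp -0.14 len 0.03811216174069267 H 0.03072034014187307 max 0.04294916465262082
clock: 37.65
position: [0.4734, 0.3714, 0.2448]
ee_rot: [1.282, 2.867, 0.006]
force: [-0.5, -0.0, 0.1]
width: 0.263
```

```bash
python3 -m crank '[[[-3,-3,0],0,188],[[-3,-3,0],0,188],[[0,-2,0],0,188],[[0,0,0],0,188]]'
python3 - <<'E'
from disp import *
from tray import tray
go(.4,.3,.2)
p,d,c,X=shot('wrist','w21'); disp(p,X)
p,d,c,X=shot('scene','s7',(130,140,460,340),2.4); disp(p,X); tray(X,p)
for l in ['timer','tape_roll','bottle_buffer']:
    print(l,[(round(r['score'],2),np.round(r['location'],3)) for r in look_for(l,'scene')])
E
```

```text
clock: 38.05
position: [0.4526, 0.2697, 0.2411]
ee_rot: [1.285, 2.866, -0.003]
force: [-0.3, -0.0, 0.0]
width: 0.263
clock 38.0 pos [0.4526 0.2697 0.2411] yawx 131.70 tiltz [ 0.    -0.002] w 0.263 F [-0.3 -0.   0. ]
shift cm (cur tool axes) [ 5.77 -1.91  4.1 ] turn 0
screen n 4724 mid [0.4674 0.3665 0.067 ] tilt 44.86 az of display x 41.65 rms 0.0006422219401164696
bar [ 418   62   28  116 1417] mean [0.4747 0.3728 0.1261] mid [0.4763 0.3709 0.1261] dir -48.47 zcomp 0.002 len 0.09189630686594244 H 0.03615209506342705 max 0.037856615653987256
screen n 524 mid [0.4678 0.3634 0.0675] tilt 44.55 az of display x 41.52 rms 0.0015031198028204076
bar [163 255  24  28 123] mean [0.47   0.3723 0.1254] mid [0.472  0.37   0.1255] dir 130.62 zcomp -0.021 len 0.09178506656208055 H 0.036430230706313474 max 0.03995808703710367
0.03 1375 ((459.1292724609375, 73.31485748291016), (152.86923217773438, 226.41928100585938), 3.207014322280884) 0.03638676154694452
0.047 1072 ((451.35302734375, 81.49824523925781), (93.61986541748047, 181.35836791992188), 4.818880081176758) 0.05391906275092155
timer [(0.56, array([0.436, 0.083, 0.043])), (0.21, array([0.468, 0.377, 0.076]))]
tape_roll [(0.57, array([0.372, 0.329, 0.021])), (0.55, array([ 0.481, -0.26 ,  0.045]))]
bottle_buffer []
```

View pics/s7.png

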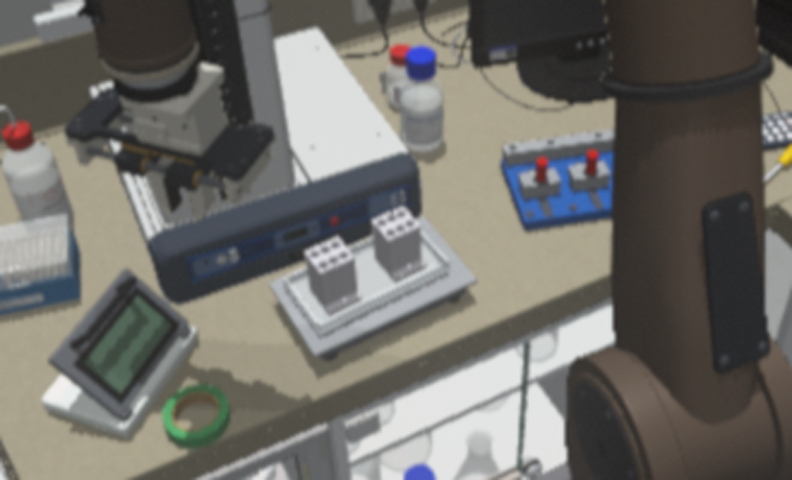

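View pics/w21.png

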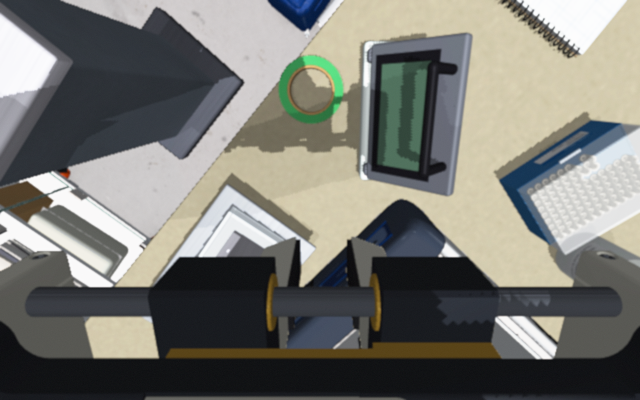

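```bash
python3 -m crank '[[[-1,-3,-1],0,188],[[0,0,0],0,188]]'
python3 - <<'E'
from h import *
from tray import tray
p,d,c,X=shot('side','d1',(230,120,430,310),3.1)
for l in ['timer','tape_roll','bottle_buffer']:
    print(l,[(round(r['score'],2),np.round(r['location'],3)) for r in look_for(l,'side')])
p,d,c,X=shot('scene'); tray(X,p)
E
```

```text
clock: 38.5
position: [0.4372, 0.2435, 0.2509]
ee_rot: [1.282, 2.868, -0.002]
force: [0.1, -1.4, -0.5]
width: 0.262
timer [(0.64, array([ 0.376, -0.417,  0.02 ]))]
tape_roll [(0.69, array([0.387, 0.31 , 0.011]))]
bottle_buffer [(0.7, array([ 0.695, -0.136,  0.082]))]
0.03 1319 ((458.23370361328125, 74.29985809326172), (148.45872497558594, 225.57077026367188), 3.3424456119537354) 0.03647504765723328
0.047 1065 ((452.7653503417969, 81.0125503540039), (93.67068481445312, 182.2890625), 5.1074748039245605) 0.05343913181883525
```

View pics/d1.png

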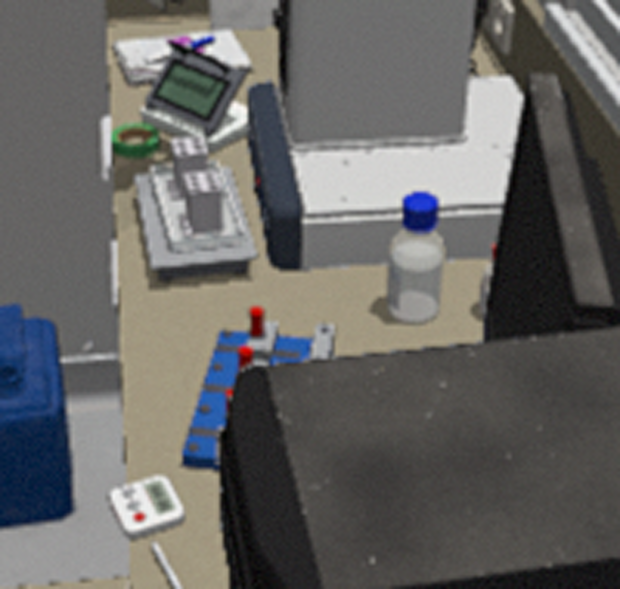

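```bash
python3 -c "
from cell import workorder
print(workorder.sign_off())"
```

```text
the job is handed in; nothing more can be done
None
```

The job is handed in, about 38.5 s into the 210 s allowed. Only stations 1 and 3 held blocks. I slid each one's jaw back about 31 mm, lifted the block out, set it in the tray and pushed the jaw shut again. Once both blocks were in the tray, I raised the display and let go of it.

**Last checks**
- **Blocks and tray:** both blocks stand upright in the tray. Its rim sits about 20 mm above the pan, so it is flat, and it never shifted. My last scene view put it within 1 mm of where that camera first showed it.
- **Jaws:** jaws 1 and 3 stopped against their end stops. All three knobs then lined up with their starting positions to within the camera error (up to 3 mm). Jaw 2 was already shut and I did not touch it.
- **Display:** after release it read 44.9° from the wrist camera and 44.6° from the scene camera.
- **Timer and bottle:** both show at their original pixels in the side view.
- **Tape roll:** in the scene camera it is within 3 mm of where it started.

**Checks that disagreed:** the detector missed the bottle and misplaced the timer in the final scene image, because the arm was in the way. Its side-camera position for the timer was 27 mm from the first scene reading. I relied on the unchanged side-view pixels for both instead.

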